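# Fetch the child's shoe last from behind the containers

## Robot

A 6-joint arm with a two-finger parallel gripper is mounted at the origin on the work surface. World frame = base frame: x ahead of the robot, y to its left, z up, the work surface at z = 0. Lengths are in mm, angles in rad, forces in N, time in s.
With the tool pointing down it reaches from about 325 to 875 mm from the base axis. Payload 4.4 kg.
Tool frame: the origin (TCP) lies at the very end of the fingers, on their centre line; the grasp point (between the pads) lies 19 mm behind it; z points along the fingers, y is the direction in which the jaws open and shut (so a half turn about z gives the same grasp; the last joint's range is limited). The gripper opens to 85 mm and grips with 20 to 120 N. Pads are 22 mm wide; open, the fingers measure 114 mm over their backs; the gripper's body (76 mm by 85 mm) begins 54 mm behind the grasp point. The pads swing forward as they close: fully open they stand 13 mm farther back than shut.
Start: joints at [1.018, 0.207, 1.542, -0, 1.393, -0.15], TCP at [225.407, 528.979, 231.282] pointing down, gripper open.
Joint ranges: [-2.73, 2.73], [-0.86, 2.22], [0.23, 2.46], [-1.11, 4.25], [0.08, 2.63], [-2.82, 2.82]. Speed limits (rad/s): [2.79, 2.79, 3.14, 3.14, 3.14, 3.14].

## Interface

Orientations are given as a rotation vector (axis times angle).
In Python, from bench import ctrl gives the robot as it stands. The module is installed in compiled form; this text tells all that it offers.
- The arm moves only by the tool move_arm, never from a script. Its argument "commands" is a list of rows, each an object with "offset": the shift along the tool's x, y, z in cm, a list of three; "dr": the turn, a rotation vector about the tool's x, y, z in rad, a list of three; "gripper": the finger opening in cm, from 0 to 8.54. In form: [{"offset": [dx, dy, dz], "dr": [ax, ay, az], "gripper": gripper}, ...]. A call has 1 to 20 rows; each row shifts and turns the pose as measured when the row begins, along the tool's axes as they then stand; what a row does not reach is not made up. A row lasts 1/8 s, in which the tool goes at most 62.5 mm and 10.7 degrees, less where a joint would pass 70% of its speed; a pose out of reach is approached as far as the arm can. A call with a gripper value outside its range is refused whole. The fingers move at their own pace and stop on an object; "grip_force" is the grip in N (left out, the last holds). Time passes only in rows, so rows that do not move let the fingers close. It gives the time, the measured TCP pose, the force and the opening at its end, in the units of the state.
- ctrl.get_obs(): the state, without advancing time (a new reading comes with each control period).
- ctrl.camera(name): name is "scene" or "top"; returns (picture, depth): 420x560x3 uint8, red, green, blue; 420x560 float32, mm along the optical axis (not along the pixel's ray), 0 where there is no reading.
- ctrl.calibration(name): a dict with "camera_matrix" (3x3 intrinsics, pixels), "extrinsics" (4x4, takes a point from camera to world coordinates). Camera axes: x right, y up, looking along -z (the intrinsics and any distortion apply to the point x, -y, -z); pixel columns grow to the right and rows downward; lengths in mm; the calibration is good to about 2 mm. A picture is of the moment at which its call begins. calibration takes no time and is no camera call.
- ctrl.hand_in(): hands the job in, once; it reports no verdict.
Trained networks look in the newest picture that a camera, given by its name, has taken for a name from the list of things; names that differ only in an ending like _2 or _b are one class to them, and where a whole thing is asked for, a point or a joint stands for the part that bears it (a point fixed in the world has none). Each returns a list of dicts, best first, with "p" (0 to 1); they miss things now and then, are a little off and sometimes report something else, mostly with a low value. They report only what shows in the picture. A call takes as long as a camera call. They do not tell look-alikes from the thing itself.
- ctrl.spot_in(camera, query): "xy" ([column, row] in pixels, amid what is visible of it).
The state is a dict: "clock": time; "joints": joint angles; "qd": joint speeds; "joint_torque": joint torques, N m; "position": TCP position; "tool_rot": TCP orientation; "force": force on the tool from outside, world axes, zero at the start; "ft_torque": the same for the moment, N m; "gripper_width": finger opening in mm.
Only numpy, scipy, OpenCV 4.12 (cv2) and the standard library are available. Lean on these libraries where they do the work, as an engineer would, in place of code of your own. Each camera call takes 0.05 s, during which the arm holds its last target.

## Task

The next job on the lasting stand is a child's shoe, and its last is hemmed in on the supply shelf by the spray can, the squeeze bottle and the solvent tin. Stand all three containers in the shallow side tray, then set the last sole down in the middle of the shoe rest with its heel close up to the heel stop and its toe pointing straight away from the stop, and only then put each container back in the middle of the rubber pad it stood on, the tin square on its pad. Keep the containers upright and leave the cup of tacks on the shelf where it is.

Things in the scene. Friction and masses are not known exactly. Their poses are not given: they have to be found in the camera images.
- can_mid (a point): Aluminium spray can with white cap, round, 56 mm across (cap 51 mm, from 118 mm up), 142 mm tall, 0.24 kg. Point: its centre, 71 mm above its base; z up. Grip it 96 to 110 mm above its base, so that the fingers pass over the last (top 76 mm above the bench). Which container stands left, right or in front of the last varies; each starts on its own pad.
- bottle_mid (a point): White plastic squeeze bottle, round, 60 mm across up to 114 mm, then a shoulder and a narrow black cap (28 mm); 142 mm tall overall, 0.30 kg. Point: its centre, 71 mm above its base; z up. Grip the body 96 to 106 mm above its base.
- tin_mid (a point): Flat rectangular steel solvent tin, 90 mm (its x) by 54 mm (its y), body 130 mm tall, a black screw cap towards its +x (145 mm tall overall), 0.38 kg. Point: on its middle axis, 72.5 mm above its base; z up. Grip it across the 54 mm (along its y), 95 to 110 mm above its base.
- last_mid (a point): Wooden child's shoe last (solid foot form), 160 long, 58 wide at the ball, 72 mm high, 0.24 kg, sole down, heel to the robot. Point: centre of its high heel block, 36 mm above the sole; heel back 48 mm behind (-x), toe tip 112 mm ahead (+x), z up. Grip the block across y (45 mm wide, upright sides), 40 to 55 mm above the sole; beside it the containers leave only 15 to 18 mm.
- pad_can: Round black rubber pad, 70 mm across, 4 mm thick: the spray can's own place, under it at the start. Origin: centre of its underside, 4 mm above the bench. Fixed, like the other pads, on the supply shelf: low grey sheet steel, 290 mm deep, 260 mm wide, floor 4 mm thick, 10 mm lips, a 22 mm upstand along its back edge.
- pad_bottle: Round black rubber pad, 74 mm across, 4 mm thick, fixed on the supply shelf: the squeeze bottle's own place, under it at the start. Origin: centre of its underside; top 4 mm above that.
- pad_tin: Rectangular black rubber pad, 102 mm (its x) by 65 mm (its y), 4 mm thick, fixed on the supply shelf: the tin's own place, under it at the start, long side along long side. Origin: centre of its underside; top 4 mm above that.
- tray: The side tray: empty shallow grey plastic tray fixed on the bench, 270 mm (its x) by 180 mm (its y) outside, walls 4 mm thick and 22 mm high, floor 4 mm above the bench; room for all three containers. Origin: centre of its underside. It is on the robot's left or right, the shoe rest on the other side.
- rest: Shoe rest: fixed green pedestal, black rubber-topped plate 74 mm wide, 160 mm long, surface 78 mm above the bench; at one end a black heel stop, 29 mm high, with flared cheeks 63 mm apart. Origin: on the rubber, mid-width, at the stop's inner face; x away from the stop (the way the toe must point), z up. A last's point belongs 48 to 60 mm along x from it.
- tackcup: Small open steel cup of tacks, 52 mm across, 40 mm high, standing loose in a back corner of the supply shelf. Not to be moved or tipped. Origin: centre of its underside.
Not all that is in view belongs to the job. Leave any pink or turquoise look-alike of the part that bears tin_mid alone. Leave any blue look-alike of the part that bears bottle_mid alone.

How it is judged (in metres and radians):
On the way, in this order (a step that is already met when the one before it is completed fails the run):
1. all three containers stand upright in the side tray (x of can_mid in the frame of tray between -0.118 and 0.118 m and y of can_mid in the frame of tray between -0.073 and 0.073 m and z of can_mid in the frame of tray between 0.065 and 0.085 m and angle between each of can_mid, bottle_mid, tin_mid's own z axis and vertical below 0.12 rad and x of bottle_mid in the frame of tray between -0.118 and 0.118 m and y of bottle_mid in the frame of tray between -0.073 and 0.073 m and z of bottle_mid in the frame of tray between 0.065 and 0.085 m and x of tin_mid in the frame of tray between -0.118 and 0.118 m and y of tin_mid in the frame of tray between -0.073 and 0.073 m and z of tin_mid in the frame of tray between 0.0665 and 0.0865 m), for 0.2 s.
2. the last stands on the shoe rest, heel to the stop, while the containers are still in the side tray (all of step 1 and x of last_mid in the frame of rest between 0.04 and 0.068 m and y of last_mid in the frame of rest between -0.013 and 0.013 m and z of last_mid in the frame of rest between 0.028 and 0.044 m and angle between last_mid's own z axis and vertical below 0.12 rad and angle between the x axis of last_mid and the x axis of rest, either way round below 0.22 rad and x of rest in the frame of last_mid below -0.02 m), for 0.2 s.
At the end, for the whole second after the job is handed in: Last sole down on the rest, toe away from the stop: heel within 20 mm of it, 13 mm of the middle line, 0.22 rad of straight. Each container upright on its own pad within 12 mm of the centre, the tin within 0.2 rad of square. All released and at rest (x of last_mid in the frame of rest between 0.04 and 0.068 m and y of last_mid in the frame of rest between -0.013 and 0.013 m and z of last_mid in the frame of rest between 0.028 and 0.044 m and angle between last_mid's own z axis and vertical below 0.12 rad and angle between the x axis of last_mid and the x axis of rest, either way round below 0.22 rad and x of rest in the frame of last_mid below -0.02 m and horizontal distance between can_mid and pad_can below 0.012 m and z of can_mid in the frame of pad_can between 0.069 and 0.081 m and angle between each of can_mid, bottle_mid, tin_mid's own z axis and vertical below 0.08 rad and linear speed of each of can, bottle, tin, last below 0.02 m/s and horizontal distance between bottle_mid and pad_bottle below 0.012 m and z of bottle_mid in the frame of pad_bottle between 0.069 and 0.081 m and horizontal distance between tin_mid and pad_tin below 0.012 m and z of tin_mid in the frame of pad_tin between 0.0705 and 0.0825 m and angle between the x axis of tin_mid and the x axis of pad_tin, either way round below 0.2 rad); the robot touches nothing.
It fails at once if a container is tipped (angle between any of can_mid, bottle_mid, tin_mid's own z axis and vertical above 0.6 rad).
It fails at once if the cup of tacks is shoved or tipped (distance of tackcup from where it was at the start of the episode above 0.025 m or angle between tackcup's own z axis and vertical above 0.5 rad).
It also fails if it takes over 125 s, if anything falls off the work surface, if the arm or the gripper's body presses on something with over 40 N, if the wrist force passes 120 N, or if a joint passes its speed limit or range.

## Working session

There is one attempt and no reset: what is moved stays moved. The work goes in short steps, Python scripts to look and compute and a tool call to move; the robot and the scene stay as the last step left them, time stands still between calls to the robot, and variables do not carry over. Pictures are saved under pics/ and viewed, and the job is handed in when it is done.

Besides the shell and the picture viewer there is one more tool, called in YAML: its name, and indented under it one key for each argument. move_arm: Moves the arm, as the interface text tells. Its arguments: {"type":"object","properties":{"commands":{"type":"array"},"grip_force":{"type":"number"}},"required":["commands"]}

```bash
mkdir -p pics; python3 - <<'E'
from bench import ctrl
import cv2
for n in ("scene","top"):
    p,d=ctrl.camera(n)
    cv2.imwrite(f"pics/{n}0.png",p[:,:,::-1])
    c=ctrl.calibration(n);print(c)
    for q in ("can_mid","bottle_mid","tin_mid","last_mid","tray","rest","tackcup","pad_can"):
        print(n,q,[(r["xy"],round(r["p"],2)) for r in ctrl.spot_in(n,q)])
print(ctrl.get_obs())
E
```

```text
{'camera_matrix': array([[442.92739869,   0.        , 281.75393644],
       [  0.        , 442.92739869, 212.10281236],
       [  0.        ,   0.        ,   1.        ]]), 'extrinsics': array([[-4.10227356e-01, -4.95795039e-01,  7.65441570e-01,
         1.19498600e+03],
       [ 9.11979955e-01, -2.25286303e-01,  3.42839094e-01,
         3.39588701e+02],
       [ 2.46557945e-03,  8.38709343e-01,  5.44573741e-01,
         6.22170331e+02],
       [ 0.00000000e+00,  0.00000000e+00,  0.00000000e+00,
         1.00000000e+00]])}
scene can_mid [([308.0, 258.9], 0.87)]
scene bottle_mid [([87.1, 238.5], 0.84), ([236.1, 283.1], 0.67), ([240.5, 253.1], 0.59), ([154.2, 247.8], 0.55)]
scene tin_mid [([446.4, 192.6], 0.95), ([426.3, 232.7], 0.8), ([289.0, 219.8], 0.74)]
scene last_mid [([266.8, 277.7], 0.82), ([306.5, 299.6], 0.39)]
scene tray [([151.2, 206.1], 0.61)]
scene rest [([444.7, 309.9], 0.66)]
scene tackcup [([305.7, 317.9], 0.79)]
scene pad_can [([304.2, 297.4], 0.58)]
{'camera_matrix': array([[440.33045577,   0.        , 277.87907228],
       [  0.        , 440.33045577, 212.21976792],
[... 812 characters left out ...]
2], 0.62), ([248.0, 188.0], 0.43)]
{'clock': 0.9, 'joints': array([ 1.01754580e+00,  2.06575924e-01,  1.54147582e+00,  1.71984248e-05,
        1.39352338e+00, -1.50480586e-01]), 'qd': array([ 0.00138513, -0.00057418, -0.00022806, -0.00063397, -0.0008619 ,
        0.00036114]), 'joint_torque': array([ 3.76581529e-04, -3.83045626e+01, -2.91972882e+01, -2.00430554e-05,
        7.23449975e-04,  1.60473629e-06]), 'position': array([225.38140964, 528.99727736, 231.30684767]), 'tool_rot': array([-6.28404484e-01, -3.07809199e+00, -3.50125114e-05]), 'force': array([-0.29022725,  0.51660541,  0.43927439]), 'ft_torque': array([ 0.08287358, -0.05698042, -0.00356165]), 'gripper_width': 85.10715009523214}
```

View pics/scene0.png

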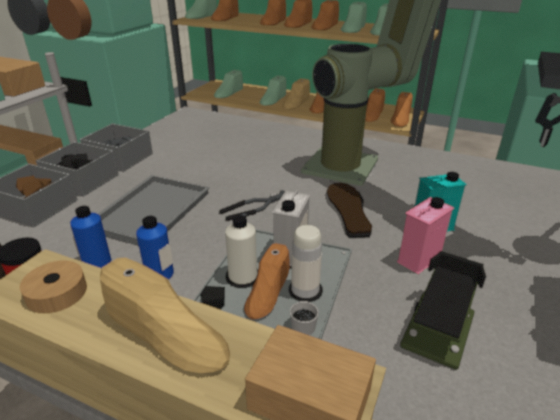

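View pics/top0.png

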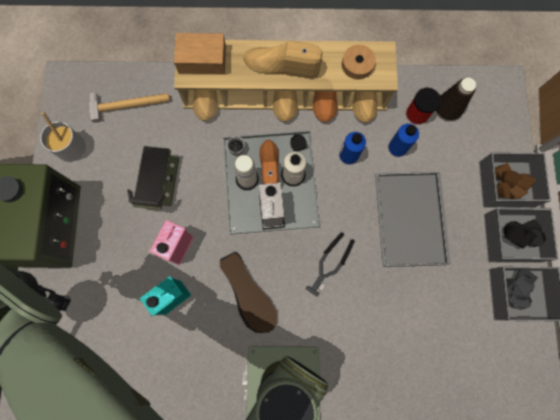

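```bash
cat > h.py <<'E'
from bench import ctrl
import numpy as np, cv2
def cloud(n,cam=None):
    p,d=ctrl.camera(n); c=ctrl.calibration(n); K=c["camera_matrix"];T=c["extrinsics"]
    v,u=np.mgrid[0:420,0:560]
    X=(u-K[0,2])/K[0,0]*d; Y=-(v-K[1,2])/K[1,1]*d
    P=np.stack([X,Y,-d],-1)@T[:3,:3].T+T[:3,3]
    P[d==0]=np.nan
    return p,d,P
def crop(p,x0,y0,x1,y1,f,name):
    cv2.imwrite(name,cv2.resize(np.ascontiguousarray(p[y0:y1,x0:x1,::-1]),None,fx=f,fy=f,interpolation=cv2.INTER_CUBIC))
def proj(n,X):
    c=ctrl.calibration(n);T=c["extrinsics"];K=c["camera_matrix"]
    q=(np.asarray(X,float)-T[:3,3])@T[:3,:3]
    return K[0,0]*q[...,0]/-q[...,2]+K[0,2], K[1,1]*-q[...,1]/-q[...,2]+K[1,2]
E
python3 - <<'E'
from h import *
p,d,P=cloud("top")
np.savez("top.npz",p=p,P=P,d=d)
crop(p,215,120,335,240,5,"pics/tc.png")
for u,v in [(242,158),(293,158),(271,195),(271,220),(268,170),(238,146),(298,143),(411,220),(153,178),(140,170),(225,180),(260,140),(300,215),(400,300)]:
    print(u,v,P[v,u].round(1))
p,d,P=cloud("scene")
np.savez("scene.npz",p=p,P=P,d=d)
crop(p,180,170,360,340,4,"pics/sc.png")
for u,v in [(308,235),(240,222),(288,207),(305,318),(212,297),(440,310)]:
    print(u,v,P[v,u].round(1))
E
```

```text
242 158 [578.9 114.8 147.2]
293 158 [580.3 -19.4 147.8]
271 195 [478.3  37.1 150.9]
271 220 [421.8  36.8 105.7]
268 170 [569.4  47.4  77. ]
238 146 [655.1 136.8  35.2]
298 143 [668.5 -38.4  30.2]
411 220 [ 446.4 -365.2    6.5]
153 178 [543.2 365.8  74.7]
140 170 [565.  402.6  77.7]
225 180 [558.8 174.   10.7]
260 140 [687.9  74.5   1.5]
300 215 [458.  -45.5   4.4]
400 300 [ 220.1 -324.7   -2.4]
308 235 [579.  116.2 148.4]
240 222 [591.1 -18.  146.7]
288 207 [505.3  44.4 147.4]
305 318 [665.  148.4  31.5]
212 297 [686.4 -32.5  29.7]
440 310 [595.5 364.1  77.4]
```

View pics/tc.png

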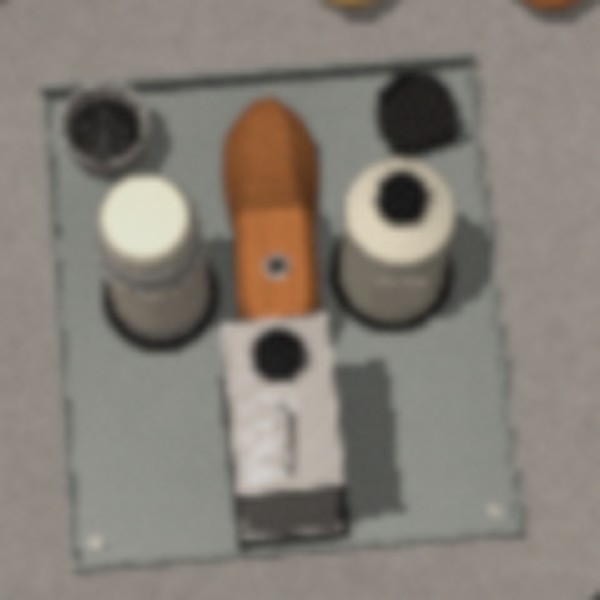

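View pics/sc.png

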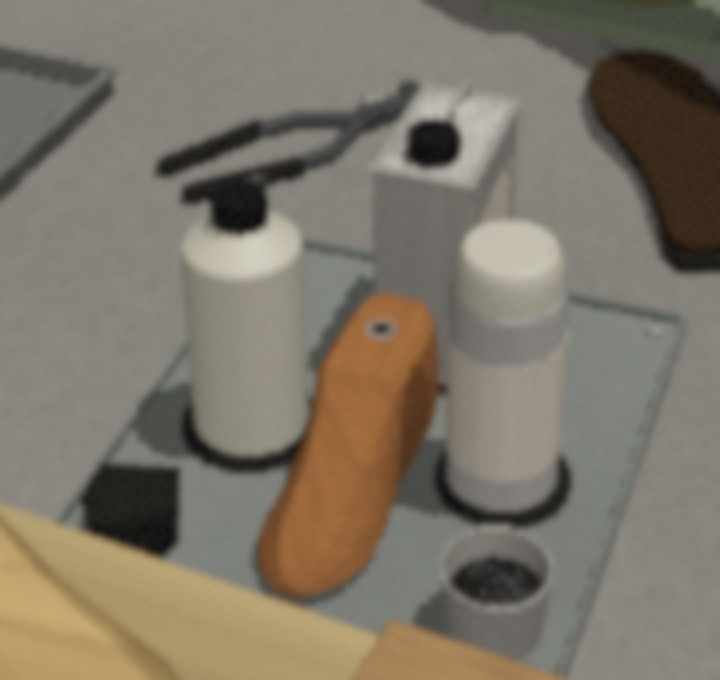

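```bash
python3 - <<'E'
from h import *
t=np.load("top.npz");s=np.load("scene.npz")
a=t["p"][130:225,115:195,::-1];b=s["p"][240:370,390:500,::-1];c=t["p"][160:280,365:460,::-1]
ims=[cv2.resize(i,(int(i.shape[1]*500/i.shape[0]),500),interpolation=cv2.INTER_CUBIC) for i in (a,b,c)]
im=np.hstack(ims);print(im.shape, [i.shape for i in ims]);im=cv2.resize(im,None,fx=min(1,800/im.shape[1]),fy=min(1,800/im.shape[1]));cv2.imwrite("pics/rt.png",im)
# height-based masks
P=t["P"]
def info(name,m,z=None):
    q=P[m]; r=cv2.minAreaRect(q[:,:2].astype(np.float32))
    print(name,m.sum(),"med",np.median(q,0).round(1),"rect",[np.round(x,1) for x in r])
X,Y,Z=P[...,0],P[...,1],P[...,2]
info("cantop",(Z>135)&(abs(X-579)<45)&(abs(Y-115)<40))
info("botcap",(Z>132)&(abs(X-585)<45)&(abs(Y+19)<40))
info("tintop",(Z>125)&(Z<142)&(abs(X-470)<70)&(abs(Y-37)<40))
info("tincap",(Z>142.5)&(abs(X-478)<40)&(abs(Y-37)<40))
info("cup",(Z>25)&(Z<50)&(abs(X-655)<30)&(abs(Y-137)<35))
info("black",(Z>20)&(Z<50)&(abs(X-668)<35)&(abs(Y+35)<35))
info("last",(Z>20)&(abs(X-600)<100)&(abs(Y-45)<33)&(Z<90)&(X>540))
info("resttop",(Z>70)&(Z<85)&(abs(X-543)<130)&(abs(Y-366)<80))
info("reststop",(Z>92)&(Z<125)&(abs(X-500)<130)&(abs(Y-366)<80))
info("traywall",(Z>13)&(Z<40)&(abs(X-450)<160)&(abs(Y+365)<110))
E
```

```text
(500, 1239, 3) [(500, 421, 3), (500, 423, 3), (500, 395, 3)]
cantop 289 med [561.1 111.  148.7] rect [array([563.2, 111.2]), array([48.3, 48.9]), np.float64(45.2)]
botcap 121 med [574.1 -22.1 147.6] rect [array([575.6, -22.4]), array([31.4, 33.9]), np.float64(12.8)]
tintop 619 med [460.7  36.7 137.6] rect [array([467.3,  38.1]), array([92.6, 55.7]), np.float64(6.2)]
tincap 114 med [486.3  39.7 151.5] rect [array([473.8,  40.9]), array([73.2, 37.4]), np.float64(14.7)]
cup 247 med [658.5 145.7  32.9] rect [array([656.2, 146.2]), array([51.6, 49.7]), np.float64(4.6)]
black 208 med [670.3 -35.5  29.4] rect [array([672.7, -36.4]), array([44.6, 45.8]), np.float64(19.1)]
last 666 med [600.1  47.   60.7] rect [array([620. ,  47.3]), array([160.6,  50.7]), np.float64(3.1)]
resttop 1530 med [552.1 370.9  77.4] rect [array([546. , 367.6]), array([ 91.9, 177.2]), np.float64(82.9)]
reststop 215 med [469.9 375.3 105.2] rect [array([456.4, 340.6]), array([186. ,  71.4]), np.float64(54.3)]
traywall 924 med [ 449.5 -395.    21.2] rect [array([ 450.3, -362.1]), array([271.5, 192.3]), np.float64(2.6)]
```

View pics/rt.png

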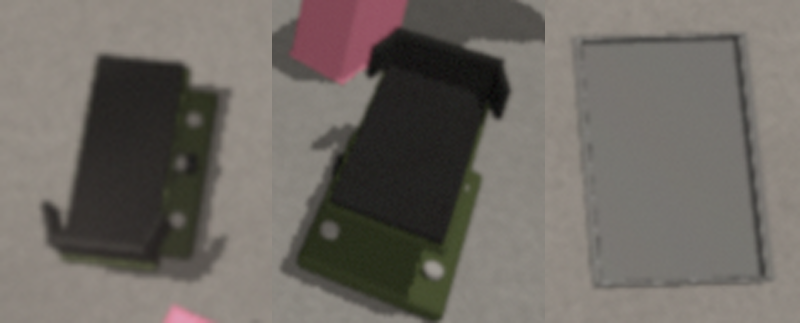

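```bash
cat >> h.py <<'E'
def poly(im,n,pts,col,closed=True):
    u,v=proj(n,np.array(pts,float)); q=np.round(np.stack([u*1,v*1],-1)*16).astype(np.int32)
    cv2.polylines(im,[q],closed,col,1,cv2.LINE_AA,4)
def rect(x,y,z,yaw,x0,x1,y0,y1):
    c,s=np.cos(yaw),np.sin(yaw)
    return [(x+c*a-s*b,y+s*a+c*b,z) for a,b in ((x0,y0),(x1,y0),(x1,y1),(x0,y1))]
def circ(x,y,z,r):
    return [(x+r*np.cos(t),y+r*np.sin(t),z) for t in np.linspace(0,2*np.pi,40,endpoint=False)]
F=4
def overlay(n,p,box,items,name):
    x0,y0,x1,y1=box
    im=cv2.resize(np.ascontiguousarray(p[y0:y1,x0:x1,::-1]),None,fx=F,fy=F,interpolation=cv2.INTER_CUBIC)
    for pts,col in items:
        u,v=proj(n,np.array(pts,float)); q=np.stack([(u-x0+.5)*F,(v-y0+.5)*F],-1)
        cv2.polylines(im,[np.round(q*16).astype(np.int32)],True,col,1,cv2.LINE_AA,4)
    return im
E
python3 - <<'E'
from h import *
t=np.load("top.npz");s=np.load("scene.npz")
d=np.deg2rad
R=(0,0,255);G=(0,255,0);B=(255,128,0);Y=(0,255,255)
it=[(circ(563,111,150,25.5),R),(circ(563,111,8,35),R),(circ(575.5,-22.4,150,14),G),(circ(575.5,-22.4,8,37),G),
 (rect(466,37,138,d(6),-45,45,-27,27),B),(rect(466,37,8,d(6),-51,51,-32.5,32.5),B)]
a=overlay("top",t["p"],(215,120,335,240),it,"")
b=overlay("scene",s["p"],(190,170,350,330),it,"")
im=np.zeros((640,480+640,3),np.uint8);im[:480,:480]=a;im[:640,480:]=b
cv2.imwrite("pics/o1.png",cv2.resize(im,None,fx=800/1120,fy=800/1120,interpolation=cv2.INTER_AREA))
rx,ry,ryaw=478,372,d(-7)
it=[(rect(rx,ry,78,ryaw,0,160,-37,37),R)]
a=overlay("top",t["p"],(110,130,210,230),it,"")
b=overlay("scene",s["p"],(390,230,500,360),it,"")
tr=[(rect(445,-362,22,d(2.6),-135,135,-90,90),R)]
c=overlay("top",t["p"],(360,160,460,280),tr,"")
im=np.zeros((520,1240,3),np.uint8);im[:400,:400]=a;im[:520,400:840]=b;im[:480,840:]=c
cv2.imwrite("pics/o2.png",cv2.resize(im,None,fx=800/1240,fy=800/1240,interpolation=cv2.INTER_AREA))
E
```

```text
(no output)
```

View pics/o1.png

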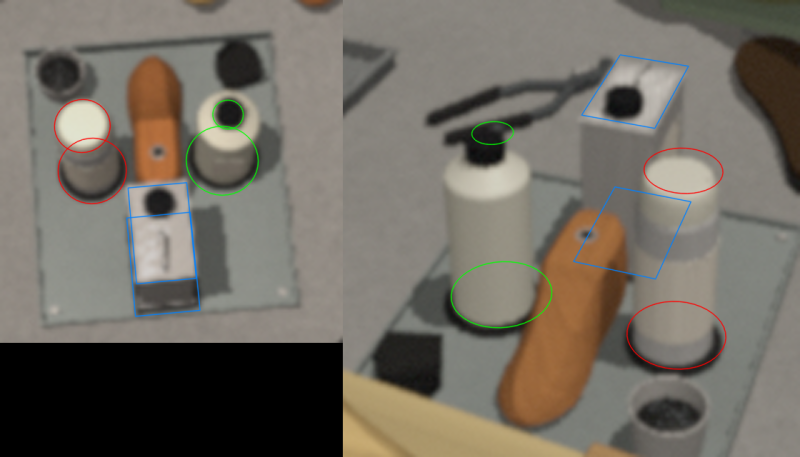

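View pics/o2.png

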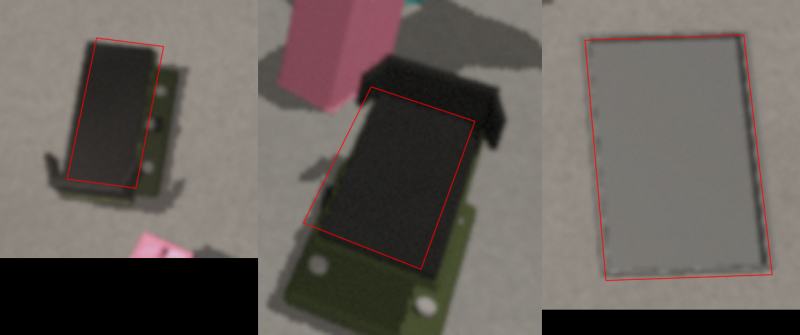

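```bash
cat > go.py <<'E'
import sys,numpy as np
from bench import ctrl
from scipy.spatial.transform import Rotation as Ro
o=ctrl.get_obs();R=Ro.from_rotvec(o["tool_rot"]).as_matrix()
x,y,z,yaw=map(float,sys.argv[1:5]);ps=np.deg2rad(yaw)
cands=[]
for k in (0,np.pi):
    a=ps+k
    T=np.array([[-np.cos(a),-np.sin(a),0],[-np.sin(a),np.cos(a),0],[0,0,-1]])
    T=T if abs(np.linalg.det(T)-1)<1e-6 else T
    cands.append(Ro.from_matrix(R.T@T).as_rotvec())
dr=min(cands,key=np.linalg.norm)
d=np.array([x,y,z])-o["position"]
R2=R@Ro.from_rotvec(dr).as_matrix()
print("t",round(o["clock"],2),"pos",o["position"].round(1),"F",o["force"].round(1),"w",round(o["gripper_width"],1))
print("dr",dr.round(3),"offset cm now",(R.T@d/10).round(2),"after turn",(R2.T@d/10).round(2))
E
python3 go.py 466 37 200 6
```

```text
t 1.0 pos [225.4 529.  231.3] F [ 0.5 -0.1  0.2] w 85.3
dr [-0.    -0.    -0.508] offset cm now [-41.42 -35.83   3.13] after turn [-18.79 -51.44   3.13]
```

move_arm:
  commands:
    - {"offset": [0, 0, 0], "dr": [0, 0, -0.127], "gripper": 8.5}
    - {"offset": [0, 0, 0], "dr": [0, 0, -0.127], "gripper": 8.5}
    - {"offset": [0, 0, 0], "dr": [0, 0, -0.127], "gripper": 8.5}
    - {"offset": [0, 0, 0], "dr": [0, 0, -0.127], "gripper": 8.5}
    - {"offset": [-1.45, -4, 0], "dr": [0, 0, 0], "gripper": 8.5}
    - {"offset": [-1.45, -4, 0], "dr": [0, 0, 0], "gripper": 8.5}
    - {"offset": [-1.45, -4, 0], "dr": [0, 0, 0], "gripper": 8.5}
    - {"offset": [-1.45, -4, 0], "dr": [0, 0, 0], "gripper": 8.5}
    - {"offset": [-1.45, -4, 0], "dr": [0, 0, 0], "gripper": 8.5}
    - {"offset": [-1.45, -4, 0], "dr": [0, 0, 0], "gripper": 8.5}
    - {"offset": [-1.45, -4, 0], "dr": [0, 0, 0], "gripper": 8.5}
    - {"offset": [-1.45, -4, 0], "dr": [0, 0, 0], "gripper": 8.5}
    - {"offset": [-1.45, -4, 0], "dr": [0, 0, 0], "gripper": 8.5}
    - {"offset": [-1.45, -4, 0], "dr": [0, 0, 0], "gripper": 8.5}
    - {"offset": [-1.45, -4, 0], "dr": [0, 0, 0], "gripper": 8.5}
    - {"offset": [-1.45, -4, 0], "dr": [0, 0, 0], "gripper": 8.5}
    - {"offset": [0, 0, 0], "dr": [0, 0, 0], "gripper": 8.5}
  grip_force: 50

```text
clock: 3.12
position: [465.8, 61.0, 233.7]
tool_rot: [-0.196, 3.126, 0.004]
force: [-0.4, 0.8, 0.4]
gripper_width: 85.2
```

```bash
python3 go.py 466 37 200 6; python3 - <<'E'
from h import *
p,d,P=cloud("top"); cv2.imwrite("pics/top1.png",p[:,:,::-1])
E
```

```text
t 3.12 pos [465.8  61.  233.7] F [-0.4  0.8  0.4] w 85.2
dr [0.002 0.009 0.02 ] offset cm now [ 0.31 -2.39  3.37] after turn [ 0.23 -2.39  3.37]
```

View pics/top1.png

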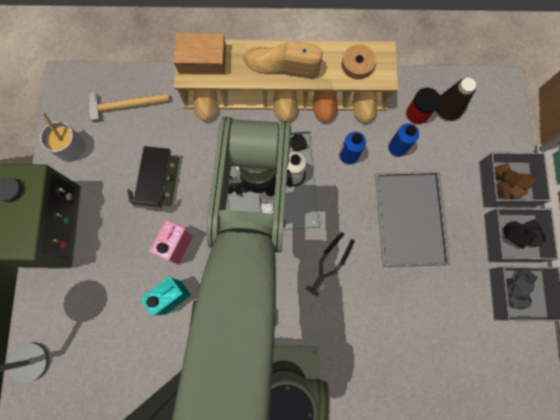

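move_arm:
  commands:
    - {"offset": [0.12, -1.2, 0], "dr": [0, 0.009, 0.02], "gripper": 8.5}
    - {"offset": [0.12, -1.2, 1.5], "dr": [0, 0, 0], "gripper": 8.5}
    - {"offset": [0, 0, 1.5], "dr": [0, 0, 0], "gripper": 8.5}
    - {"offset": [0, 0, 0], "dr": [0, 0, 0], "gripper": 8.5}

```text
clock: 3.68
position: [463.4, 38.9, 200.5]
tool_rot: [0.17, -3.133, -0.006]
force: [0.3, -0.2, -0.7]
gripper_width: 85.2
```

```bash
python3 go.py 466 37 92 6; python3 - <<'E'
from h import *
p,d,P=cloud("scene"); crop(p,180,130,380,330,3,"pics/s2.png")
E
```

```text
t 3.67 pos [463.4  38.9 200.5] F [ 0.3 -0.2 -0.7] w 85.2
dr [ 0.004 -0.003  0.004] offset cm now [-0.27 -0.26 10.85] after turn [-0.23 -0.22 10.85]
```

View pics/s2.png

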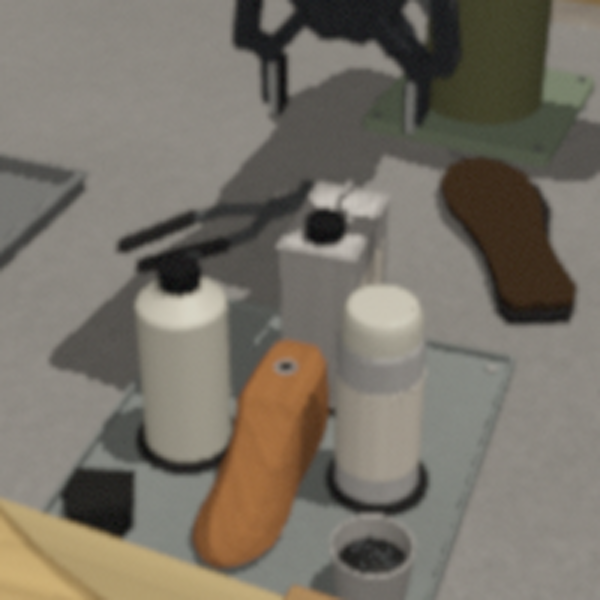

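move_arm:
  commands:
    - {"offset": [-0.2, -0.2, 1.5], "dr": [0, 0, 0], "gripper": 8.5}
    - {"offset": [0, 0, 1.8], "dr": [0, 0, 0], "gripper": 8.5}
    - {"offset": [0, 0, 1.8], "dr": [0, 0, 0], "gripper": 8.5}
    - {"offset": [0, 0, 1.8], "dr": [0, 0, 0], "gripper": 8.5}
    - {"offset": [0, 0, 1.8], "dr": [0, 0, 0], "gripper": 8.5}
    - {"offset": [0, 0, 1.4], "dr": [0, 0, 0], "gripper": 8.5}
    - {"offset": [0, 0, 1.2], "dr": [0, 0, 0], "gripper": 8.5}
    - {"offset": [0, 0, 0], "dr": [0, 0, 0], "gripper": 8.5}

```text
clock: 4.72
position: [466.8, 38.7, 81.5]
tool_rot: [0.175, -3.136, -0.005]
force: [0.9, 0.5, 0.4]
gripper_width: 85.3
```

```bash
python3 go.py 466 37 92 6
```

```text
t 4.72 pos [466.8  38.7  81.5] F [0.9 0.5 0.4] w 85.3
dr [ 0.004 -0.001  0.007] offset cm now [ 0.1  -0.15 -1.05] after turn [ 0.1  -0.16 -1.05]
```

move_arm:
  commands:
    - {"offset": [0.1, -0.15, -0.95], "dr": [0, 0, 0], "gripper": 8.5}
    - {"offset": [0, 0, 0], "dr": [0, 0, 0], "gripper": 8.5}
    - {"offset": [0, 0, 0], "dr": [0, 0, 0], "gripper": 4.5}
    - {"offset": [0, 0, 0], "dr": [0, 0, 0], "gripper": 4.5}
    - {"offset": [0, 0, 0], "dr": [0, 0, 0], "gripper": 4.5}
    - {"offset": [0, 0, 0], "dr": [0, 0, 0], "gripper": 4.5}
    - {"offset": [0, 0, 0], "dr": [0, 0, 0], "gripper": 4.5}
    - {"offset": [0, 0, 0], "dr": [0, 0, 0], "gripper": 4.5}
  grip_force: 50

```text
clock: 5.72
position: [468.3, 36.5, 94.2]
tool_rot: [-0.175, 3.132, 0.003]
force: [-0.2, 0.3, -0.1]
gripper_width: 53.5
```

```bash
python3 go.py 466 37 92 6
```

```text
t 5.72 pos [468.3  36.5  94.2] F [-0.2  0.3 -0.1] w 53.5
dr [0.002 0.005 0.007] offset cm now [0.22 0.07 0.22] after turn [0.22 0.07 0.22]
```

move_arm:
  commands:
    - {"offset": [0, 0, -0.8], "dr": [0, 0, 0], "gripper": 4.5}
    - {"offset": [0, 0, -1.5], "dr": [0, 0, 0], "gripper": 4.5}
    - {"offset": [0, 0, -2], "dr": [0, 0, 0], "gripper": 4.5}
    - {"offset": [0, 0, -2], "dr": [0, 0, 0], "gripper": 4.5}
    - {"offset": [0, 0, -2], "dr": [0, 0, 0], "gripper": 4.5}
    - {"offset": [0, 0, -2], "dr": [0, 0, 0], "gripper": 4.5}
    - {"offset": [0, 0, -2], "dr": [0, 0, 0], "gripper": 4.5}
    - {"offset": [0, 0, -2], "dr": [0, 0, 0], "gripper": 4.5}
    - {"offset": [0, 0, -1], "dr": [0, 0, 0], "gripper": 4.5}
    - {"offset": [0, 0, 0], "dr": [0, 0, 0], "gripper": 4.5}

```text
clock: 6.98
position: [465.0, 36.8, 256.6]
tool_rot: [-0.176, 3.133, 0.004]
force: [0.9, -0.1, -3.1]
gripper_width: 53.3
```

```bash
python3 go.py 371 -358 230 3; python3 - <<'E'
from h import *
p,d,P=cloud("scene"); cv2.imwrite("pics/s3.png",p[:,:,::-1])
E
```

```text
t 6.97 pos [465.   36.8 256.6] F [ 0.9 -0.1 -3.1] w 53.3
dr [0.003 0.003 0.06 ] offset cm now [ 13.77 -38.18   2.51] after turn [ 11.45 -38.93   2.66]
```

View pics/s3.png

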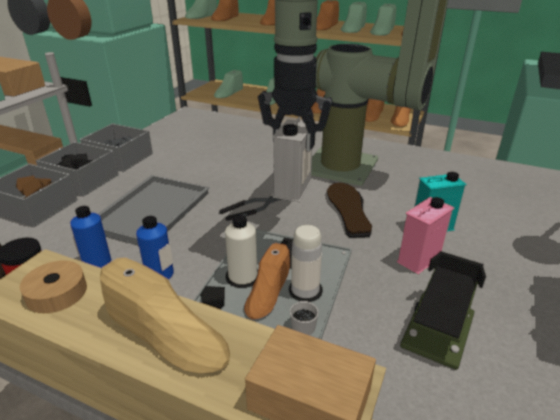

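move_arm:
  commands:
    - {"offset": [0.4, -1.5, 0], "dr": [0, 0, 0.03], "gripper": 4.5}
    - {"offset": [0.9, -3, 0], "dr": [0, 0, 0.03], "gripper": 4.5}
    - {"offset": [0.9, -3, 0], "dr": [0, 0, 0], "gripper": 4.5}
    - {"offset": [0.9, -3, 0], "dr": [0, 0, 0], "gripper": 4.5}
    - {"offset": [0.9, -3, 0], "dr": [0, 0, 0], "gripper": 4.5}
    - {"offset": [0.9, -3, 0], "dr": [0, 0, 0], "gripper": 4.5}
    - {"offset": [0.9, -3, 0], "dr": [0, 0, 0], "gripper": 4.5}
    - {"offset": [0.9, -3, 0], "dr": [0, 0, 0], "gripper": 4.5}
    - {"offset": [0.9, -3, 0], "dr": [0, 0, 0], "gripper": 4.5}
    - {"offset": [0.9, -3, 0], "dr": [0, 0, 0], "gripper": 4.5}
    - {"offset": [0.9, -3, 0], "dr": [0, 0, 0], "gripper": 4.5}
    - {"offset": [0.9, -3, 0], "dr": [0, 0, 0], "gripper": 4.5}
    - {"offset": [0.9, -3, 0], "dr": [0, 0, 0], "gripper": 4.5}
    - {"offset": [0.3, -1, 0], "dr": [0, 0, 0], "gripper": 4.5}
    - {"offset": [0, 0, 0], "dr": [0, 0, 0], "gripper": 4.5}

```text
clock: 8.9
position: [349.1, -371.0, 238.3]
tool_rot: [0.045, -3.115, -0.026]
force: [0.2, -0.3, -3.1]
gripper_width: 53.8
```

```bash
python3 go.py 370 -365 150 3
```

```text
t 8.9 pos [ 349.1 -371.   238.3] F [ 0.2 -0.3 -3.1] w 53.8
dr [ 0.017 -0.025 -0.023] offset cm now [-2.33  0.39  8.78] after turn [-2.12  0.49  8.83]
```

move_arm:
  commands:
    - {"offset": [-1.1, 0.25, 0], "dr": [0.017, -0.025, -0.023], "gripper": 4.5}
    - {"offset": [-1.0, 0.25, 2], "dr": [0, 0, 0], "gripper": 4.5}
    - {"offset": [0, 0, 2], "dr": [0, 0, 0], "gripper": 4.5}
    - {"offset": [0, 0, 2], "dr": [0, 0, 0], "gripper": 4.5}
    - {"offset": [0, 0, 2], "dr": [0, 0, 0], "gripper": 4.5}
    - {"offset": [0, 0, 0], "dr": [0, 0, 0], "gripper": 4.5}

```text
clock: 9.65
position: [375.6, -356.7, 156.4]
tool_rot: [-0.102, 3.133, 0.0]
force: [-0.6, -0.4, -2.7]
gripper_width: 53.5
```

```bash
python3 go.py 370 -365 91 3;python3 - <<'E'
from h import *
p,d,P=cloud("top"); crop(p,340,140,480,300,3,"pics/t4.png")
p,d,P=cloud("scene"); crop(p,80,130,280,290,3,"pics/s4.png")
E
```

```text
t 9.65 pos [ 375.6 -356.7  156.4] F [-0.6 -0.4 -2.7] w 53.5
dr [0.    0.007 0.012] offset cm now [ 0.66 -0.79  6.53] after turn [ 0.6  -0.8   6.54]
```

View pics/s4.png

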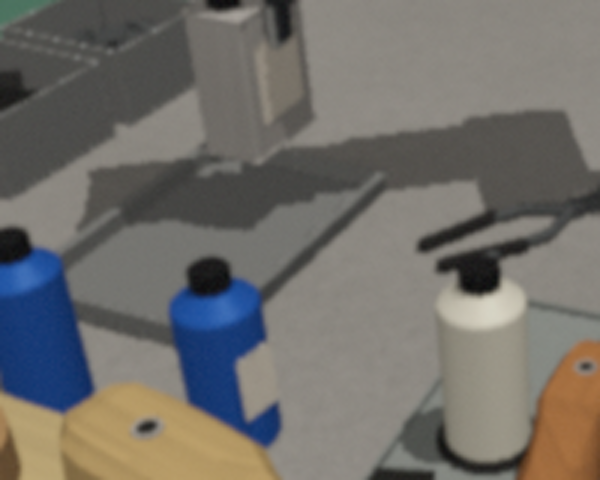

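View pics/t4.png

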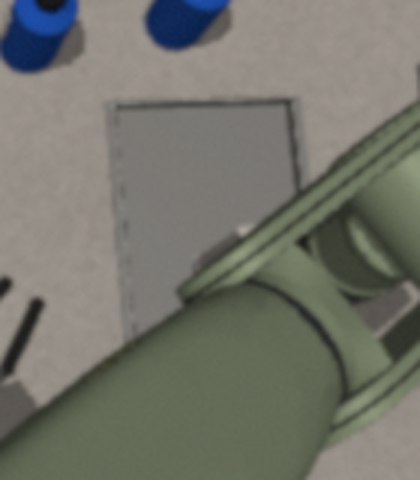

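move_arm:
  commands:
    - {"offset": [0.1, -0.4, 1], "dr": [0, 0.007, 0.012], "gripper": 4.5}
    - {"offset": [0.1, -0.3, 1.3], "dr": [0, 0, 0], "gripper": 4.5}
    - {"offset": [0, 0, 1.5], "dr": [0, 0, 0], "gripper": 4.5}
    - {"offset": [0, 0, 1], "dr": [0, 0, 0], "gripper": 4.5}
    - {"offset": [0, 0, 0], "dr": [0, 0, 0], "gripper": 4.5}
    - {"offset": [0, 0, 0], "dr": [0, 0, 0], "gripper": 4.5}

```text
clock: 10.5
position: [376.2, -367.6, 109.1]
tool_rot: [-0.081, 3.136, -0.011]
force: [-0.6, 0.5, -3.0]
gripper_width: 53.6
```

```bash
python3 go.py 374 -364 90.2 3
```

```text
t 10.5 pos [ 376.2 -367.6  109.1] F [-0.6  0.5 -3. ] w 53.6
dr [-0.007  0.005 -0.001] offset cm now [0.21 0.39 1.89] after turn [0.2  0.37 1.89]
```

move_arm:
  commands:
    - {"offset": [0.1, 0.2, 0.8], "dr": [-0.006, 0.004, 0], "gripper": 4.5}
    - {"offset": [0, 0, 0.6], "dr": [0, 0, 0], "gripper": 4.5}
    - {"offset": [0, 0, 0], "dr": [0, 0, 0], "gripper": 4.5}
    - {"offset": [0, 0, 0], "dr": [0, 0, 0], "gripper": 4.5}

```text
clock: 11.0
position: [375.5, -366.1, 95.0]
tool_rot: [-0.081, 3.139, -0.003]
force: [-0.2, 0.1, -2.5]
gripper_width: 53.6
```

```bash
python3 go.py 374 -364 90.2 3
```

```text
t 11.0 pos [ 375.5 -366.1   95. ] F [-0.2  0.1 -2.5] w 53.6
dr [-0.002  0.002 -0.001] offset cm now [0.14 0.22 0.48] after turn [0.14 0.22 0.48]
```

move_arm:
  commands:
    - {"offset": [0, 0, 0.3], "dr": [0, 0, 0], "gripper": 4.5}
    - {"offset": [0, 0, 0.1], "dr": [0, 0, 0], "gripper": 4.5}
    - {"offset": [0, 0, 0], "dr": [0, 0, 0], "gripper": 4.5}

```text
clock: 11.38
position: [375.8, -366.4, 91.1]
tool_rot: [-0.081, 3.138, -0.004]
force: [-0.5, -0.3, -2.8]
gripper_width: 53.9
```

```bash
python3 go.py 374 -364 90.2 3
```

```text
t 11.38 pos [ 375.8 -366.4   91.1] F [-0.5 -0.3 -2.8] w 53.9
dr [-0.003  0.002 -0.001] offset cm now [0.17 0.25 0.09] after turn [0.17 0.25 0.09]
```

move_arm:
  commands:
    - {"offset": [0, 0, 0.12], "dr": [0, 0, 0], "gripper": 4.5}
    - {"offset": [0, 0, 0], "dr": [0, 0, 0], "gripper": 4.5}
    - {"offset": [0, 0, 0], "dr": [0, 0, 0], "gripper": 8.5}
    - {"offset": [0, 0, 0], "dr": [0, 0, 0], "gripper": 8.5}
    - {"offset": [0, 0, 0], "dr": [0, 0, 0], "gripper": 8.5}
    - {"offset": [0, 0, 0], "dr": [0, 0, 0], "gripper": 8.5}
    - {"offset": [0, 0, -1], "dr": [0, 0, 0], "gripper": 8.5}
    - {"offset": [0, 0, -2], "dr": [0, 0, 0], "gripper": 8.5}
    - {"offset": [0, 0, -3], "dr": [0, 0, 0], "gripper": 8.5}
    - {"offset": [0, 0, -3], "dr": [0, 0, 0], "gripper": 8.5}
    - {"offset": [0, 0, -3], "dr": [0, 0, 0], "gripper": 8.5}
    - {"offset": [0, 0, -1], "dr": [0, 0, 0], "gripper": 8.5}
    - {"offset": [0, 0, 0], "dr": [0, 0, 0], "gripper": 8.5}

```text
clock: 13.0
position: [376.4, -367.2, 228.7]
tool_rot: [-0.081, 3.135, -0.013]
force: [-0.2, 0.1, -0.2]
gripper_width: 85.3
```

```bash
python3 go.py 575.5 -22.4 240 4;python3 - <<'E'
from h import *
p,d,P=cloud("scene"); crop(p,80,130,340,330,3,"pics/s5.png")
E
```

```text
t 13.0 pos [ 376.4 -367.2  228.7] F [-0.2  0.1 -0.2] w 85.3
dr [-0.008  0.005 -0.018] offset cm now [-21.68  33.4   -1.28] after turn [-22.27  33.01  -1.13]
```

View pics/s5.png

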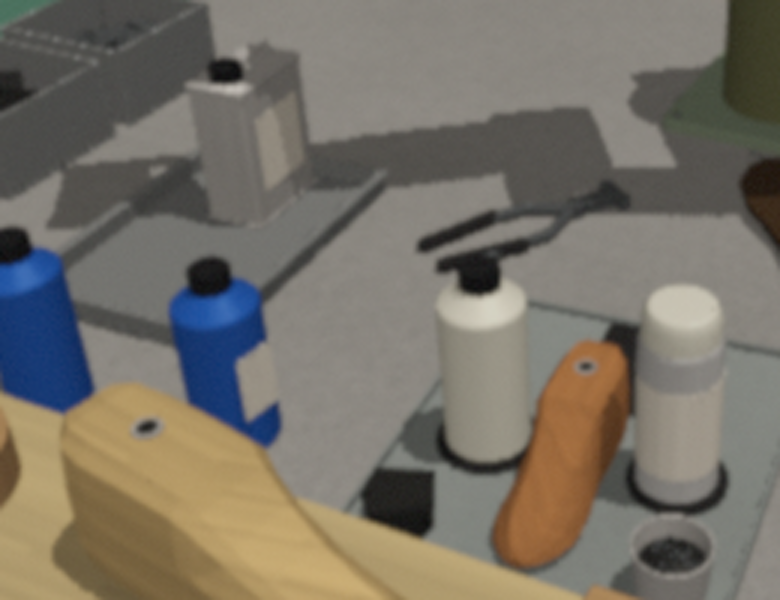

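move_arm:
  commands:
    - {"offset": [-1, 1.5, 0], "dr": [-0.008, 0.005, -0.018], "gripper": 8.5}
    - {"offset": [-2, 3, 0], "dr": [0, 0, 0], "gripper": 8.5}
    - {"offset": [-2, 3, 0], "dr": [0, 0, 0], "gripper": 8.5}
    - {"offset": [-2, 3, 0], "dr": [0, 0, 0], "gripper": 8.5}
    - {"offset": [-2, 3, 0], "dr": [0, 0, 0], "gripper": 8.5}
    - {"offset": [-2, 3, 0], "dr": [0, 0, 0], "gripper": 8.5}
    - {"offset": [-2, 3, 0], "dr": [0, 0, 0], "gripper": 8.5}
    - {"offset": [-2, 3, 0], "dr": [0, 0, 0], "gripper": 8.5}
    - {"offset": [-2, 3, 0], "dr": [0, 0, 0], "gripper": 8.5}
    - {"offset": [-2, 3, 0], "dr": [0, 0, 0], "gripper": 8.5}
    - {"offset": [-1.5, 2, 0], "dr": [0, 0, 0], "gripper": 8.5}
    - {"offset": [0, 0, 0], "dr": [0, 0, 0], "gripper": 8.5}

```text
clock: 14.55
position: [556.4, -20.1, 210.6]
tool_rot: [0.127, -3.107, -0.04]
force: [-0.5, 0.2, -0.7]
gripper_width: 85.2
```

```bash
python3 go.py 575.5 -22.4 190 4
```

```text
t 14.55 pos [556.4 -20.1 210.6] F [-0.5  0.2 -0.7] w 85.2
dr [ 0.027 -0.031  0.012] offset cm now [-1.94 -0.44  1.99] after turn [-1.89 -0.36  2.06]
```

move_arm:
  commands:
    - {"offset": [-0.9, -0.2, 0], "dr": [0.027, -0.031, 0.012], "gripper": 8.5}
    - {"offset": [-0.9, -0.1, 1], "dr": [0, 0, 0], "gripper": 8.5}
    - {"offset": [0, 0, 1], "dr": [0, 0, 0], "gripper": 8.5}
    - {"offset": [0, 0, 0], "dr": [0, 0, 0], "gripper": 8.5}

```text
clock: 15.05
position: [571.5, -21.6, 184.8]
tool_rot: [0.111, -3.131, -0.002]
force: [0.4, 0.1, 0.3]
gripper_width: 85.2
```

```bash
python3 go.py 575.5 -22.4 89 4;python3 - <<'E'
from h import *
p,d,P=cloud("scene"); crop(p,160,130,360,330,3,"pics/s6.png")
E
```

```text
t 15.05 pos [571.5 -21.6 184.8] F [0.4 0.1 0.3] w 85.2
dr [ 0.001 -0.009  0.001] offset cm now [-0.47 -0.12  9.58] after turn [-0.39 -0.11  9.58]
```

View pics/s6.png

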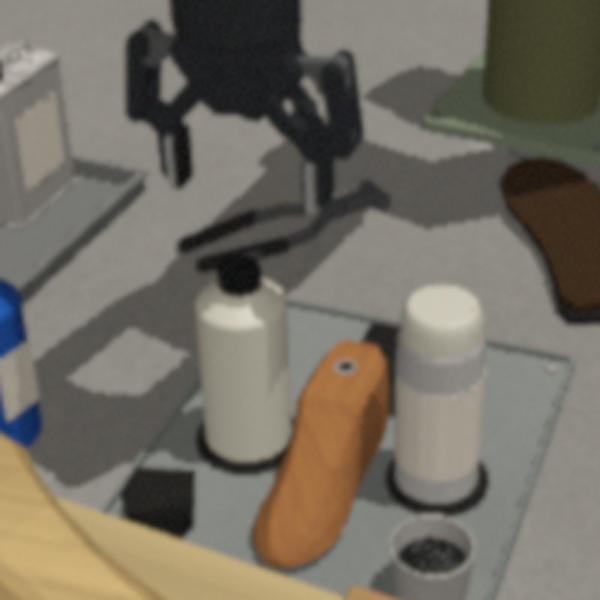

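move_arm:
  commands:
    - {"offset": [-0.4, -0.1, 1.2], "dr": [0, -0.008, 0], "gripper": 8.5}
    - {"offset": [0, 0, 1.8], "dr": [0, 0, 0], "gripper": 8.5}
    - {"offset": [0, 0, 1.8], "dr": [0, 0, 0], "gripper": 8.5}
    - {"offset": [0, 0, 1.8], "dr": [0, 0, 0], "gripper": 8.5}
    - {"offset": [0, 0, 1.6], "dr": [0, 0, 0], "gripper": 8.5}
    - {"offset": [0, 0, 0.8], "dr": [0, 0, 0], "gripper": 8.5}
    - {"offset": [0, 0, 0], "dr": [0, 0, 0], "gripper": 8.5}

```text
clock: 15.98
position: [575.0, -22.7, 87.7]
tool_rot: [0.109, -3.138, -0.003]
force: [-1.0, 0.1, -0.9]
gripper_width: 85.1
```

```bash
python3 go.py 575.5 -22.4 88 4
```

```text
t 15.97 pos [575.  -22.7  87.7] F [-1.   0.1 -0.9] w 85.1
dr [ 0.002 -0.002 -0.   ] offset cm now [-0.06  0.03 -0.03] after turn [-0.06  0.03 -0.03]
```

Perfectly placed; grip, lift.

move_arm:
  commands:
    - {"offset": [0, 0, 0], "dr": [0, 0, 0], "gripper": 5}
    - {"offset": [0, 0, 0], "dr": [0, 0, 0], "gripper": 5}
    - {"offset": [0, 0, 0], "dr": [0, 0, 0], "gripper": 5}
    - {"offset": [0, 0, 0], "dr": [0, 0, 0], "gripper": 5}
    - {"offset": [0, 0, 0], "dr": [0, 0, 0], "gripper": 5}
  grip_force: 45

```text
clock: 16.6
position: [575.8, -22.9, 89.0]
tool_rot: [-0.11, 3.139, 0.002]
force: [0.9, 0.7, -2.0]
gripper_width: 59.0
```

```bash
python3 go.py 575.5 -22.4 88 4
```

```text
t 16.6 pos [575.8 -22.9  89. ] F [ 0.9  0.7 -2. ] w 59.0
dr [ 0.001  0.    -0.   ] offset cm now [0.03 0.05 0.1 ] after turn [0.03 0.05 0.1 ]
```

move_arm:
  commands:
    - {"offset": [0, 0, -0.8], "dr": [0, 0, 0], "gripper": 5}
    - {"offset": [0, 0, -1.5], "dr": [0, 0, 0], "gripper": 5}
    - {"offset": [0, 0, -2], "dr": [0, 0, 0], "gripper": 5}
    - {"offset": [0, 0, -2], "dr": [0, 0, 0], "gripper": 5}
    - {"offset": [0, 0, -2], "dr": [0, 0, 0], "gripper": 5}
    - {"offset": [0, 0, -2], "dr": [0, 0, 0], "gripper": 5}
    - {"offset": [0, 0, -2], "dr": [0, 0, 0], "gripper": 5}
    - {"offset": [0, 0, -2.5], "dr": [0, 0, 0], "gripper": 5}
    - {"offset": [0, 0, -2], "dr": [0, 0, 0], "gripper": 5}
    - {"offset": [0, 0, -0.5], "dr": [0, 0, 0], "gripper": 5}
    - {"offset": [0, 0, 0], "dr": [0, 0, 0], "gripper": 5}

```text
clock: 17.98
position: [576.6, -23.0, 278.4]
tool_rot: [-0.11, 3.129, -0.002]
force: [0.8, -0.2, -2.5]
gripper_width: 59.0
```

```bash
python3 go.py 535 -359 270 3; python3 - <<'E'
from h import *
p,d,P=cloud("scene"); cv2.imwrite("pics/s7.png",p[:,:,::-1])
E
```

```text
t 17.98 pos [576.6 -23.  278.4] F [ 0.8 -0.2 -2.5] w 59.0
dr [-0.001  0.01   0.018] offset cm now [  6.5  -33.22   0.82] after turn [  5.91 -33.33   0.84]
```

View pics/s7.png

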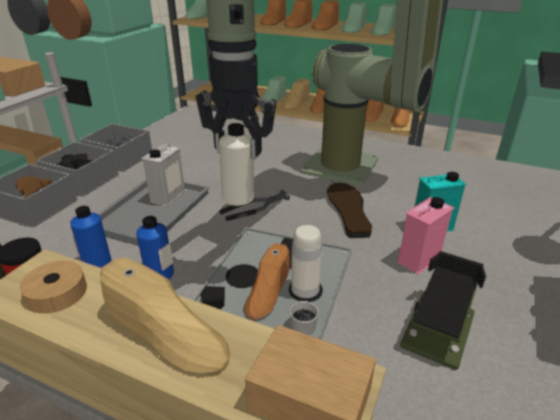

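move_arm:
  commands:
    - {"offset": [0.2, -1.5, 0], "dr": [0, 0.01, 0.018], "gripper": 5}
    - {"offset": [0.5, -3, 0], "dr": [0, 0, 0], "gripper": 5}
    - {"offset": [0.5, -3, 0], "dr": [0, 0, 0], "gripper": 5}
    - {"offset": [0.5, -3, 0], "dr": [0, 0, 0], "gripper": 5}
    - {"offset": [0.5, -3, 0], "dr": [0, 0, 0], "gripper": 5}
    - {"offset": [0.5, -3, 0], "dr": [0, 0, 0], "gripper": 5}
    - {"offset": [0.5, -3, 0], "dr": [0, 0, 0], "gripper": 5}
    - {"offset": [0.5, -3, 0], "dr": [0, 0, 0], "gripper": 5}
    - {"offset": [0.5, -3, 0], "dr": [0, 0, 0], "gripper": 5}
    - {"offset": [0.5, -3, 0], "dr": [0, 0, 0], "gripper": 5}
    - {"offset": [0.4, -2, 0], "dr": [0, 0, 0], "gripper": 5}
    - {"offset": [0.2, -1, 0], "dr": [0, 0, 0], "gripper": 5}
    - {"offset": [0, 0, 0], "dr": [0, 0, 0], "gripper": 5}

```text
clock: 19.65
position: [527.9, -358.1, 261.8]
tool_rot: [0.062, -3.112, -0.014]
force: [-0.1, 0.0, -2.8]
gripper_width: 59.1
```

```bash
python3 go.py 535 -359 150 3
```

```text
t 19.65 pos [ 527.9 -358.1  261.8] F [-0.1  0.  -2.8] w 59.1
dr [ 0.01  -0.028 -0.013] offset cm now [-1.02 -0.22 11.15] after turn [-0.7  -0.12 11.18]
```

move_arm:
  commands:
    - {"offset": [-0.4, -0.1, 0], "dr": [0.01, -0.028, -0.013], "gripper": 5}
    - {"offset": [-0.3, 0, 1.5], "dr": [0, 0, 0], "gripper": 5}
    - {"offset": [0, 0, 2.5], "dr": [0, 0, 0], "gripper": 5}
    - {"offset": [0, 0, 2.5], "dr": [0, 0, 0], "gripper": 5}
    - {"offset": [0, 0, 2.5], "dr": [0, 0, 0], "gripper": 5}
    - {"offset": [0, 0, 1.5], "dr": [0, 0, 0], "gripper": 5}
    - {"offset": [0, 0, 0], "dr": [0, 0, 0], "gripper": 5}

```text
clock: 20.52
position: [537.3, -351.5, 150.4]
tool_rot: [-0.096, 3.139, 0.004]
force: [-0.1, -0.1, -3.3]
gripper_width: 58.6
```

```bash
python3 go.py 535 -359 85 3
```

```text
t 20.52 pos [ 537.3 -351.5  150.4] F [-0.1 -0.1 -3.3] w 58.6
dr [0.003 0.001 0.009] offset cm now [ 0.28 -0.75  6.54] after turn [ 0.27 -0.73  6.54]
```

move_arm:
  commands:
    - {"offset": [0.1, -0.4, 1.2], "dr": [0, 0, 0.009], "gripper": 5}
    - {"offset": [0.1, -0.3, 1.8], "dr": [0, 0, 0], "gripper": 5}
    - {"offset": [0, 0, 1.5], "dr": [0, 0, 0], "gripper": 5}
    - {"offset": [0, 0, 0.7], "dr": [0, 0, 0], "gripper": 5}
    - {"offset": [0, 0, 0.2], "dr": [0, 0, 0], "gripper": 5}
    - {"offset": [0, 0, 0], "dr": [0, 0, 0], "gripper": 5}

```text
clock: 21.28
position: [537.2, -360.3, 94.9]
tool_rot: [-0.081, 3.136, -0.0]
force: [-0.7, 0.6, -1.8]
gripper_width: 59.0
```

```bash
python3 go.py 535 -359 85 3
```

```text
t 21.27 pos [ 537.2 -360.3   94.9] F [-0.7  0.6 -1.8] w 59.0
dr [-0.     0.005 -0.001] offset cm now [0.21 0.14 0.99] after turn [0.21 0.14 0.99]
```

move_arm:
  commands:
    - {"offset": [0.1, 0, 0.5], "dr": [0, 0.005, 0], "gripper": 5}
    - {"offset": [0, 0, 0.3], "dr": [0, 0, 0], "gripper": 5}
    - {"offset": [0, 0, 0.05], "dr": [0, 0, 0], "gripper": 5}
    - {"offset": [0, 0, 0], "dr": [0, 0, 0], "gripper": 5}

```text
clock: 21.78
position: [537.0, -360.9, 87.3]
tool_rot: [-0.082, 3.139, -0.003]
force: [-0.1, -0.9, -2.4]
gripper_width: 59.0
```

```bash
python3 go.py 535 -359 85 3
```

```text
t 21.77 pos [ 537.  -360.9   87.3] F [-0.1 -0.9 -2.4] w 59.0
dr [-0.002  0.001 -0.   ] offset cm now [0.19 0.2  0.23] after turn [0.19 0.2  0.23]
```

move_arm:
  commands:
    - {"offset": [0, 0, 0.2], "dr": [0, 0, 0], "gripper": 5}
    - {"offset": [0, 0, 0], "dr": [0, 0, 0], "gripper": 5}
    - {"offset": [0, 0, 0], "dr": [0, 0, 0], "gripper": 8.5}
    - {"offset": [0, 0, 0], "dr": [0, 0, 0], "gripper": 8.5}
    - {"offset": [0, 0, 0], "dr": [0, 0, 0], "gripper": 8.5}
    - {"offset": [0, 0, 0], "dr": [0, 0, 0], "gripper": 8.5}
    - {"offset": [0, 0, -1], "dr": [0, 0, 0], "gripper": 8.5}
    - {"offset": [0, 0, -2], "dr": [0, 0, 0], "gripper": 8.5}
    - {"offset": [0, 0, -3], "dr": [0, 0, 0], "gripper": 8.5}
    - {"offset": [0, 0, -3], "dr": [0, 0, 0], "gripper": 8.5}
    - {"offset": [0, 0, -3], "dr": [0, 0, 0], "gripper": 8.5}
    - {"offset": [0, 0, -1], "dr": [0, 0, 0], "gripper": 8.5}
    - {"offset": [0, 0, 0], "dr": [0, 0, 0], "gripper": 8.5}

```text
clock: 23.4
position: [539.0, -362.5, 229.9]
tool_rot: [-0.081, 3.13, -0.017]
force: [0.2, -0.0, 0.1]
gripper_width: 84.9
```

```bash
python3 go.py 563 111 230 4;python3 - <<'E'
from h import *
p,d,P=cloud("scene"); crop(p,80,100,340,300,3,"pics/s8.png")
E
```

```text
t 23.4 pos [ 539.  -362.5  229.9] F [ 0.2 -0.   0.1] w 84.9
dr [-0.011  0.01  -0.018] offset cm now [-4.86 47.16 -0.47] after turn [-5.700e+00  4.707e+01 -1.000e-02]
```

View pics/s8.png

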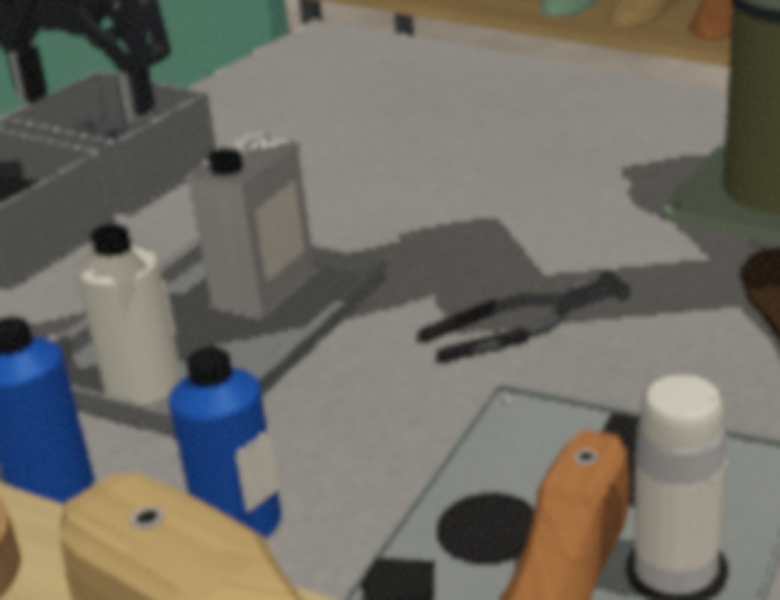

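move_arm:
  commands:
    - {"offset": [-0.3, 1.5, 0], "dr": [-0.011, 0.01, -0.018], "gripper": 8.5}
    - {"offset": [-0.4, 3.5, 0], "dr": [0, 0, 0], "gripper": 8.5}
    - {"offset": [-0.4, 3.5, 0], "dr": [0, 0, 0], "gripper": 8.5}
    - {"offset": [-0.4, 3.5, 0], "dr": [0, 0, 0], "gripper": 8.5}
    - {"offset": [-0.4, 3.5, 0], "dr": [0, 0, 0], "gripper": 8.5}
    - {"offset": [-0.4, 3.5, 0], "dr": [0, 0, 0], "gripper": 8.5}
    - {"offset": [-0.4, 3.5, 0], "dr": [0, 0, 0], "gripper": 8.5}
    - {"offset": [-0.4, 3.5, 0], "dr": [0, 0, 0], "gripper": 8.5}
    - {"offset": [-0.4, 3.5, 0], "dr": [0, 0, 0], "gripper": 8.5}
    - {"offset": [-0.4, 3.5, 0], "dr": [0, 0, 0], "gripper": 8.5}
    - {"offset": [-0.4, 3.5, 0], "dr": [0, 0, 0], "gripper": 8.5}
    - {"offset": [-0.4, 3.5, 0], "dr": [0, 0, 0], "gripper": 8.5}
    - {"offset": [-0.3, 2.5, 0], "dr": [0, 0, 0], "gripper": 8.5}
    - {"offset": [-0.1, 1.5, 0], "dr": [0, 0, 0], "gripper": 8.5}
    - {"offset": [0, 0, 0], "dr": [0, 0, 0], "gripper": 8.5}

```text
clock: 25.32
position: [541.7, 110.7, 209.9]
tool_rot: [0.131, -3.09, -0.039]
force: [-1.1, 0.2, -0.2]
gripper_width: 84.4
```

```bash
python3 go.py 563 111 185 4
```

```text
t 25.32 pos [541.7 110.7 209.9] F [-1.1  0.2 -0.2] w 84.4
dr [ 0.027 -0.048  0.015] offset cm now [-2.24 -0.22  2.38] after turn [-2.13 -0.12  2.49]
```

move_arm:
  commands:
    - {"offset": [-1.0, 0, 0], "dr": [0.027, -0.048, 0.015], "gripper": 8.5}
    - {"offset": [-1.0, 0, 1], "dr": [0, 0, 0], "gripper": 8.5}
    - {"offset": [0, 0, 1], "dr": [0, 0, 0], "gripper": 8.5}
    - {"offset": [0, 0, 0], "dr": [0, 0, 0], "gripper": 8.5}

```text
clock: 25.82
position: [561.2, 109.3, 186.0]
tool_rot: [0.106, -3.135, 0.003]
force: [-0.3, 0.0, -0.8]
gripper_width: 84.6
```

```bash
python3 go.py 563 111 89 4;python3 - <<'E'
from h import *
p,d,P=cloud("scene"); crop(p,200,130,400,330,3,"pics/s9.png")
E
```

```text
t 25.82 pos [561.2 109.3 186. ] F [-0.3  0.  -0.8] w 84.6
dr [-0.002 -0.005 -0.002] offset cm now [-0.23  0.17  9.7 ] after turn [-0.19  0.15  9.7 ]
```

View pics/s9.png

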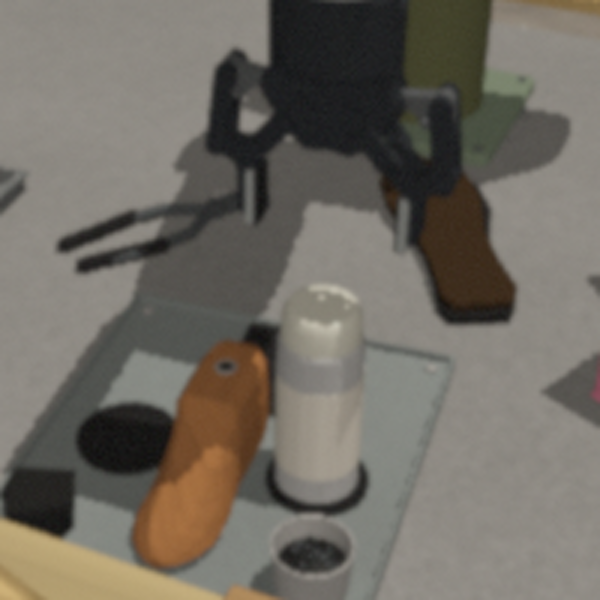

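move_arm:
  commands:
    - {"offset": [-0.2, 0.15, 1.2], "dr": [0, -0.005, 0], "gripper": 8.5}
    - {"offset": [0, 0, 1.8], "dr": [0, 0, 0], "gripper": 8.5}
    - {"offset": [0, 0, 1.8], "dr": [0, 0, 0], "gripper": 8.5}
    - {"offset": [0, 0, 1.8], "dr": [0, 0, 0], "gripper": 8.5}
    - {"offset": [0, 0, 1.6], "dr": [0, 0, 0], "gripper": 8.5}
    - {"offset": [0, 0, 0.8], "dr": [0, 0, 0], "gripper": 8.5}
    - {"offset": [0, 0, 0], "dr": [0, 0, 0], "gripper": 8.5}

```text
clock: 26.75
position: [562.5, 110.5, 88.7]
tool_rot: [0.105, -3.138, 0.003]
force: [0.1, -0.1, 1.1]
gripper_width: 85.0
```

```bash
python3 go.py 563 111 89 4
```

```text
t 26.75 pos [562.5 110.5  88.7] F [ 0.1 -0.1  1.1] w 85.0
dr [-0.002 -0.002 -0.003] offset cm now [-0.06  0.05 -0.03] after turn [-0.06  0.05 -0.03]
```

move_arm:
  commands:
    - {"offset": [0, 0, 0], "dr": [0, 0, 0], "gripper": 4.6}
    - {"offset": [0, 0, 0], "dr": [0, 0, 0], "gripper": 4.6}
    - {"offset": [0, 0, 0], "dr": [0, 0, 0], "gripper": 4.6}
    - {"offset": [0, 0, 0], "dr": [0, 0, 0], "gripper": 4.6}
    - {"offset": [0, 0, 0], "dr": [0, 0, 0], "gripper": 4.6}

```text
clock: 27.38
position: [563.4, 110.5, 90.0]
tool_rot: [-0.105, 3.139, -0.003]
force: [0.7, 0.4, -2.3]
gripper_width: 54.8
```

```bash
python3 go.py 563 111 89 4
```

```text
t 27.38 pos [563.4 110.5  90. ] F [ 0.7  0.4 -2.3] w 54.8
dr [-0.002  0.001 -0.003] offset cm now [0.03 0.05 0.1 ] after turn [0.03 0.05 0.1 ]
```

move_arm:
  commands:
    - {"offset": [0, 0, -0.8], "dr": [0, 0, 0], "gripper": 4.6}
    - {"offset": [0, 0, -1.5], "dr": [0, 0, 0], "gripper": 4.6}
    - {"offset": [0, 0, -2], "dr": [0, 0, 0], "gripper": 4.6}
    - {"offset": [0, 0, -2], "dr": [0, 0, 0], "gripper": 4.6}
    - {"offset": [0, 0, -2], "dr": [0, 0, 0], "gripper": 4.6}
    - {"offset": [0, 0, -2], "dr": [0, 0, 0], "gripper": 4.6}
    - {"offset": [0, 0, -2], "dr": [0, 0, 0], "gripper": 4.6}
    - {"offset": [0, 0, -2.5], "dr": [0, 0, 0], "gripper": 4.6}
    - {"offset": [0, 0, -2], "dr": [0, 0, 0], "gripper": 4.6}
    - {"offset": [0, 0, -0.5], "dr": [0, 0, 0], "gripper": 4.6}
    - {"offset": [0, 0, 0], "dr": [0, 0, 0], "gripper": 4.6}

```text
clock: 28.75
position: [563.0, 111.1, 277.9]
tool_rot: [-0.105, 3.132, -0.003]
force: [0.2, -0.1, -3.7]
gripper_width: 55.3
```

```bash
python3 go.py 461 -363 270 3; python3 - <<'E'
from h import *
p,d,P=cloud("scene"); cv2.imwrite("pics/s10.png",p[:,:,::-1])
E
```

```text
t 28.75 pos [563.  111.1 277.9] F [ 0.2 -0.1 -3.7] w 55.3
dr [-0.002  0.008  0.015] offset cm now [ 13.37 -46.61   0.78] after turn [ 12.67 -46.81   0.79]
```

View pics/s10.png

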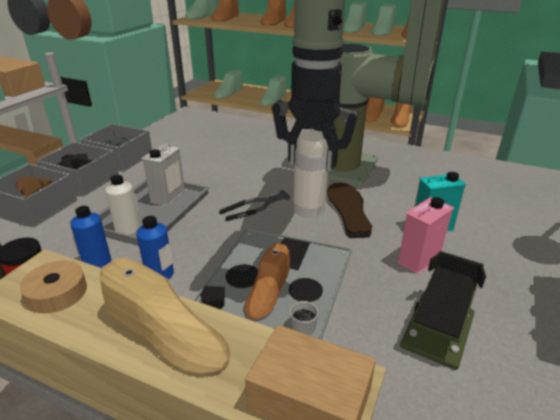

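move_arm:
  commands:
    - {"offset": [0.4, -1.5, 0], "dr": [0, 0.008, 0.015], "gripper": 4.6}
    - {"offset": [0.9, -3.3, 0], "dr": [0, 0, 0], "gripper": 4.6}
    - {"offset": [0.9, -3.3, 0], "dr": [0, 0, 0], "gripper": 4.6}
    - {"offset": [0.9, -3.3, 0], "dr": [0, 0, 0], "gripper": 4.6}
    - {"offset": [0.9, -3.3, 0], "dr": [0, 0, 0], "gripper": 4.6}
    - {"offset": [0.9, -3.3, 0], "dr": [0, 0, 0], "gripper": 4.6}
    - {"offset": [0.9, -3.3, 0], "dr": [0, 0, 0], "gripper": 4.6}
    - {"offset": [0.9, -3.3, 0], "dr": [0, 0, 0], "gripper": 4.6}
    - {"offset": [0.9, -3.3, 0], "dr": [0, 0, 0], "gripper": 4.6}
    - {"offset": [0.9, -3.3, 0], "dr": [0, 0, 0], "gripper": 4.6}
    - {"offset": [0.9, -3.3, 0], "dr": [0, 0, 0], "gripper": 4.6}
    - {"offset": [0.9, -3.3, 0], "dr": [0, 0, 0], "gripper": 4.6}
    - {"offset": [0.9, -3.3, 0], "dr": [0, 0, 0], "gripper": 4.6}
    - {"offset": [0.7, -2.5, 0], "dr": [0, 0, 0], "gripper": 4.6}
    - {"offset": [0.3, -1.2, 0], "dr": [0, 0, 0], "gripper": 4.6}
    - {"offset": [0, 0, 0], "dr": [0, 0, 0], "gripper": 4.6}

```text
clock: 30.8
position: [442.1, -365.1, 261.2]
tool_rot: [0.056, -3.104, -0.013]
force: [0.0, -0.0, -2.6]
gripper_width: 55.1
```

```bash
python3 go.py 463 -363 260 3
```

```text
t 30.8 pos [ 442.1 -365.1  261.2] F [ 0.  -0.  -2.6] w 55.1
dr [ 0.009 -0.036 -0.016] offset cm now [-2.1   0.14  0.05] after turn [-2.09  0.1   0.12]
```

move_arm:
  commands:
    - {"offset": [-1.0, 0, 0], "dr": [0.009, -0.036, -0.016], "gripper": 4.6}
    - {"offset": [-0.9, 0, 0], "dr": [0, 0, 0], "gripper": 4.6}
    - {"offset": [0, 0, 0], "dr": [0, 0, 0], "gripper": 4.6}

```text
clock: 31.18
position: [463.0, -361.5, 260.5]
tool_rot: [-0.088, 3.138, 0.003]
force: [0.3, -0.3, -3.0]
gripper_width: 55.3
```

```bash
python3 go.py 463 -363 190 3; python3 - <<'E'
from h import *
p,d,P=cloud("scene"); crop(p,80,100,280,260,4,"pics/s11.png")
E
```

```text
t 31.18 pos [ 463.  -361.5  260.5] F [ 0.3 -0.3 -3. ] w 55.3
dr [0.002 0.002 0.003] offset cm now [ 0.03 -0.16  7.05] after turn [ 0.01 -0.15  7.05]
```

View pics/s11.png

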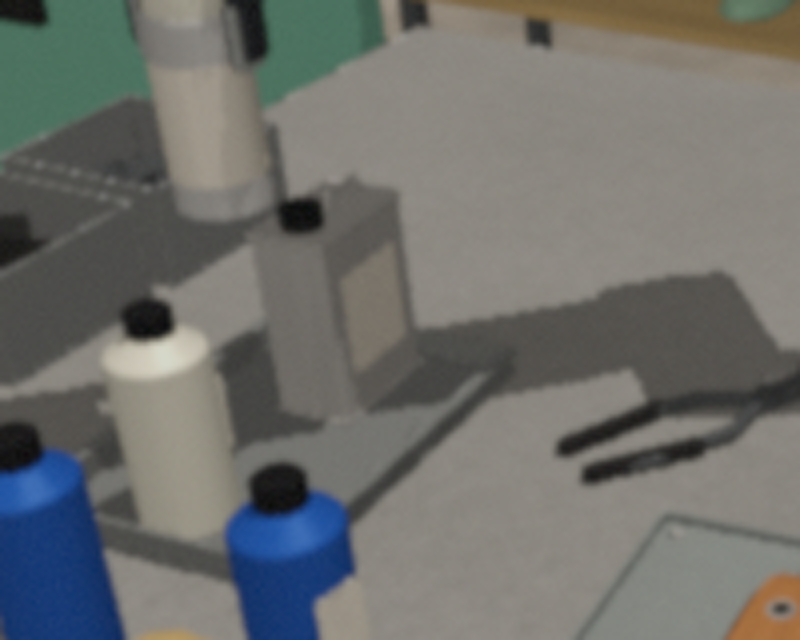

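move_arm:
  commands:
    - {"offset": [0, -0.1, 1.2], "dr": [0, 0, 0], "gripper": 4.6}
    - {"offset": [0, 0, 2], "dr": [0, 0, 0], "gripper": 4.6}
    - {"offset": [0, 0, 2], "dr": [0, 0, 0], "gripper": 4.6}
    - {"offset": [0, 0, 1], "dr": [0, 0, 0], "gripper": 4.6}
    - {"offset": [0, 0, 0], "dr": [0, 0, 0], "gripper": 4.6}

```text
clock: 31.85
position: [462.8, -361.1, 194.6]
tool_rot: [-0.09, 3.14, 0.005]
force: [-0.1, -0.8, -3.8]
gripper_width: 55.1
```

```bash
python3 go.py 463 -363 86 3
```

```text
t 31.85 pos [ 462.8 -361.1  194.6] F [-0.1 -0.8 -3.8] w 55.1
dr [0.003 0.    0.005] offset cm now [-0.   -0.22 10.85] after turn [-1.000e-02 -1.900e-01  1.086e+01]
```

move_arm:
  commands:
    - {"offset": [0, -0.1, 1.2], "dr": [0, 0, 0], "gripper": 4.6}
    - {"offset": [0, 0, 2], "dr": [0, 0, 0], "gripper": 4.6}
    - {"offset": [0, 0, 2], "dr": [0, 0, 0], "gripper": 4.6}
    - {"offset": [0, 0, 2], "dr": [0, 0, 0], "gripper": 4.6}
    - {"offset": [0, 0, 1.5], "dr": [0, 0, 0], "gripper": 4.6}
    - {"offset": [0, 0, 0.8], "dr": [0, 0, 0], "gripper": 4.6}
    - {"offset": [0, 0, 0], "dr": [0, 0, 0], "gripper": 4.6}

```text
clock: 32.72
position: [465.4, -365.0, 98.7]
tool_rot: [-0.09, 3.134, -0.006]
force: [0.6, 0.4, -2.9]
gripper_width: 55.0
```

```bash
python3 go.py 463 -363 86 3
```

```text
t 32.73 pos [ 465.4 -365.    98.7] F [ 0.6  0.4 -2.9] w 55.0
dr [-0.004  0.006  0.005] offset cm now [0.23 0.22 1.27] after turn [0.23 0.22 1.27]
```

move_arm:
  commands:
    - {"offset": [0.2, 0, 0.6], "dr": [-0.004, 0.006, 0], "gripper": 4.6}
    - {"offset": [0, 0, 0.4], "dr": [0, 0, 0], "gripper": 4.6}
    - {"offset": [0, 0, 0.1], "dr": [0, 0, 0], "gripper": 4.6}
    - {"offset": [0, 0, 0], "dr": [0, 0, 0], "gripper": 4.6}

```text
clock: 33.22
position: [464.5, -366.5, 89.1]
tool_rot: [-0.09, 3.138, -0.004]
force: [-0.9, -0.5, -3.2]
gripper_width: 54.8
```

```bash
python3 go.py 463 -363 86 3
```

```text
t 33.23 pos [ 464.5 -366.5   89.1] F [-0.9 -0.5 -3.2] w 54.8
dr [-0.003  0.002  0.005] offset cm now [0.13 0.36 0.31] after turn [0.13 0.36 0.31]
```

move_arm:
  commands:
    - {"offset": [0, 0, 0.28], "dr": [0, 0, 0], "gripper": 4.6}
    - {"offset": [0, 0, 0], "dr": [0, 0, 0], "gripper": 4.6}
    - {"offset": [0, 0, 0], "dr": [0, 0, 0], "gripper": 8.5}
    - {"offset": [0, 0, 0], "dr": [0, 0, 0], "gripper": 8.5}
    - {"offset": [0, 0, 0], "dr": [0, 0, 0], "gripper": 8.5}
    - {"offset": [0, 0, 0], "dr": [0, 0, 0], "gripper": 8.5}
    - {"offset": [0, 0, -1], "dr": [0, 0, 0], "gripper": 8.5}
    - {"offset": [0, 0, -2], "dr": [0, 0, 0], "gripper": 8.5}
    - {"offset": [0, 0, -3], "dr": [0, 0, 0], "gripper": 8.5}
    - {"offset": [0, 0, -3], "dr": [0, 0, 0], "gripper": 8.5}
    - {"offset": [0, 0, -3], "dr": [0, 0, 0], "gripper": 8.5}
    - {"offset": [0, 0, -1], "dr": [0, 0, 0], "gripper": 8.5}
    - {"offset": [0, 0, 0], "dr": [0, 0, 0], "gripper": 8.5}

```text
clock: 34.85
position: [465.6, -367.5, 226.0]
tool_rot: [-0.09, 3.133, -0.013]
force: [-0.7, 0.0, 0.3]
gripper_width: 85.0
```

```bash
python3 go.py 563 47 230 4;python3 - <<'E'
from h import *
p,d,P=cloud("scene"); np.savez("scene2.npz",p=p,P=P); crop(p,80,100,340,300,3,"pics/s12.png")
p,d,P=cloud("top"); np.savez("top2.npz",p=p,P=P)
cv2.imwrite("pics/t12.png",p[:,:,::-1])
E
```

```text
t 34.85 pos [ 465.6 -367.5  226. ] F [-0.7  0.   0.3] w 85.0
dr [-0.009  0.007 -0.013] offset cm now [-12.11  40.82  -0.66] after turn [-12.61  40.67  -0.4 ]
```

View pics/s12.png

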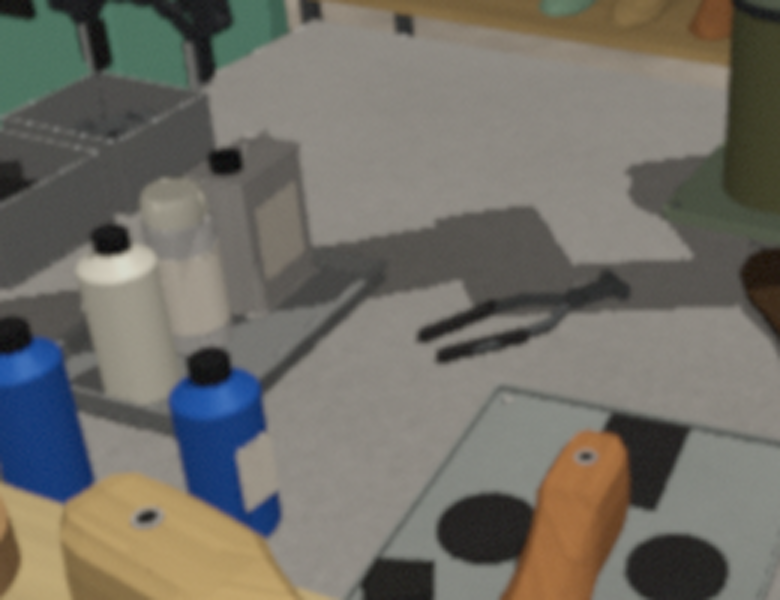

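View pics/t12.png

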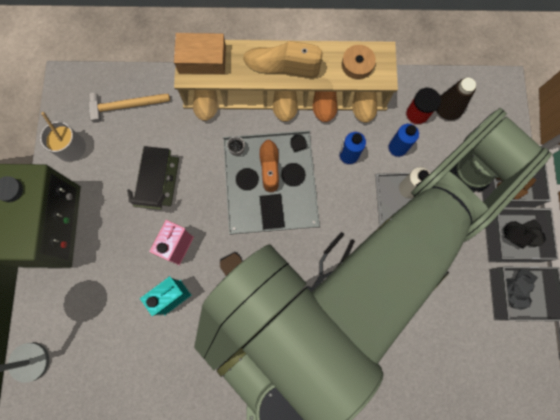

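```bash
cat >> h.py <<'E'
def plane(n,uv,z):
    c=ctrl.calibration(n);K=c["camera_matrix"];T=c["extrinsics"]
    uv=np.asarray(uv,float).reshape(-1,2)
    r=np.stack([(uv[:,0]-K[0,2])/K[0,0],-(uv[:,1]-K[1,2])/K[1,1],-np.ones(len(uv))],-1)@T[:3,:3].T
    t=(z-T[2,3])/r[:,2]
    return (T[:3,3]+r*t[:,None])[:,:2]
E
python3 - <<'E'
from h import *
D={"top":np.load("top2.npz"),"scene":np.load("scene2.npz")}
for n,boxes in (("top",{"can":(234,167,262,191),"bot":(280,162,308,187),"tin":(258,192,288,232),"rest":(125,140,185,215)}),("scene",{"can":(288,278,330,305),"bot":(224,262,262,290),"tin":(276,236,312,272),"rest":(395,245,490,350)})):
    g=D[n]["p"].max(-1).astype(int)
    for k,(x0,y0,x1,y1) in boxes.items():
        m=(g[y0:y1,x0:x1]<50).astype(np.uint8)
        N,L,S,C=cv2.connectedComponentsWithStats(m)
        i=1+S[1:,4].argmax(); v,u=np.nonzero(L==i)
        xy=plane(n,np.stack([u+x0,v+y0],-1),78 if k=="rest" else 8).astype(np.float32)
        r=cv2.minAreaRect(xy); print(n,k,len(u),"mean",xy.mean(0).round(1),"rect",np.round(r[0],1),np.round(r[1],1),round(r[2],1))
    p=D[n]["p"].astype(int);x0,y0,x1,y1=(255,135,283,195) if n=="top" else (240,235,298,325)
    q=p[y0:y1,x0:x1];m=((q[...,0]-q[...,2])>40).astype(np.uint8)
    v,u=np.nonzero(m);P=D[n]["P"][y0:y1,x0:x1][m>0]
    r=cv2.minAreaRect(P[:,:2].astype(np.float32));print(n,"last",r)
    hi=P[P[:,2]>66];print("block",len(hi),hi.mean(0),cv2.minAreaRect(hi[:,:2].astype(np.float32)))
    print(np.percentile(D[n]["p"].max(-1)[boxes["tin"][1]:boxes["tin"][3],boxes["tin"][0]:boxes["tin"][2]],[5,25,50,75,95]))
E
```

```text
top can 339 mean [564.5 110.5] rect [565.1 110.1] [58.  58.9] 0.7
top bot 394 mean [579.8 -23.6] rect [580.4 -23.7] [66.4 64.7] 77.0
top tin 642 mean [467.7  36.2] rect [467.9  36.3] [95.  57.6] 7.0
top rest 941 mean [575.8 362.7] rect [565.6 362.2] [ 79.6 128.3] 84.5
top last ((603.2153930664062, 45.93016815185547), (157.37155151367188, 40.269615173339844), 13.145570755004883)
block 369 [562.12636308  43.30696781  73.97797709] ((563.7757568359375, 43.228057861328125), (76.95024871826172, 42.07856369018555), 1.1412463188171387)
[ 33.   34.   39.5 124.  147. ]
scene can 558 mean [572.  112.5] rect [570.7 112. ] [61.  63.8] 17.6
scene bot 533 mean [588.1 -23.7] rect [587.4 -25.2] [66.8 60.8] 20.7
scene tin 412 mean [464.3  47.1] rect [474.8  39. ] [97.4 57.8] 7.1
scene rest 4411 mean [566.1 368.7] rect [564.2 373.6] [ 97.4 261.1] 87.0
scene last ((623.1126098632812, 50.52259063720703), (374.5810546875, 26.297399520874023), 19.21510887145996)
block 562 [607.4877776   54.19373008  80.55529285] ((668.8576049804688, 67.3097152709961), (278.51446533203125, 48.42871856689453), 14.211423873901367)
[ 35.  39. 114. 135. 164.]
```

```bash
python3 - <<'E'
from h import *
import h
d=np.deg2rad
D=np.load("top2.npz");S=np.load("scene2.npz")
P=D["P"][135:195,250:290]; c=D["p"][135:195,250:290].astype(int)
m=((c[...,0]-c[...,2])>40)
N,L,St,C=cv2.connectedComponentsWithStats(m.astype(np.uint8));i=1+St[1:,4].argmax();m=L==i
q=P[m];
# mid y per x slice
for a in range(500,690,12):
    s=q[(q[:,0]>=a)&(q[:,0]<a+12)]
    if len(s)>3: print(a+6,"y",s[:,1].min().round(1),s[:,1].max().round(1),"mid",((s[:,1].min()+s[:,1].max())/2).round(1),"z",np.median(s[:,2]).round(1))
print(q[:,0].min(),q[:,0].max())
h.F=6
x,y,w=562,42.5,d(4)
it=[(rect(x,y,76,w,-48,30,-22.5,22.5),(0,0,255)),(rect(x,y,4,w,-48,112,-29,29),(0,255,0)),(rect(x,y,76,w,-48,112,0,0),(255,255,0))]
a=overlay("top",D["p"],(240,130,300,200),it,"");b=overlay("scene",S["p"],(235,230,305,330),it,"")
im=np.zeros((600,790,3),np.uint8);im[:420,:360]=a;im[:600,365:785]=b;cv2.imwrite("pics/o3.png",im)
rx,ry,ryaw=478,374,d(-5.5)
it=[(rect(rx,ry,78,ryaw,0,160,-37,37),(0,0,255))]
a=overlay("top",D["p"],(115,130,190,220),it,"");b=overlay("scene",S["p"],(395,240,490,340),it,"")
im=np.zeros((600,450+570,3),np.uint8);im[:540,:450]=a;im[:600,450:]=b;cv2.imwrite("pics/o4.png",cv2.resize(im,None,fx=.78,fy=.78))
E
```

```text
530 y 21.9 61.1 mid 41.5 z 65.0
542 y 19.2 63.8 mid 41.5 z 74.5
554 y 19.3 64.1 mid 41.7 z 73.9
566 y 22.2 64.3 mid 43.3 z 74.7
578 y 19.2 64.5 mid 41.8 z 75.0
590 y 22.5 67.8 mid 45.1 z 73.7
602 y 22.5 68.7 mid 45.6 z 63.8
614 y 22.6 72.2 mid 47.4 z 53.2
626 y 22.7 72.6 mid 47.7 z 44.8
638 y 22.8 73.0 mid 47.9 z 37.6
650 y 22.9 73.1 mid 48.0 z 32.8
662 y 26.1 73.3 mid 49.7 z 30.8
674 y 32.1 64.5 mid 48.3 z 24.6
686 y 35.3 55.9 mid 45.6 z 21.4
nan nan
```

View pics/o3.png

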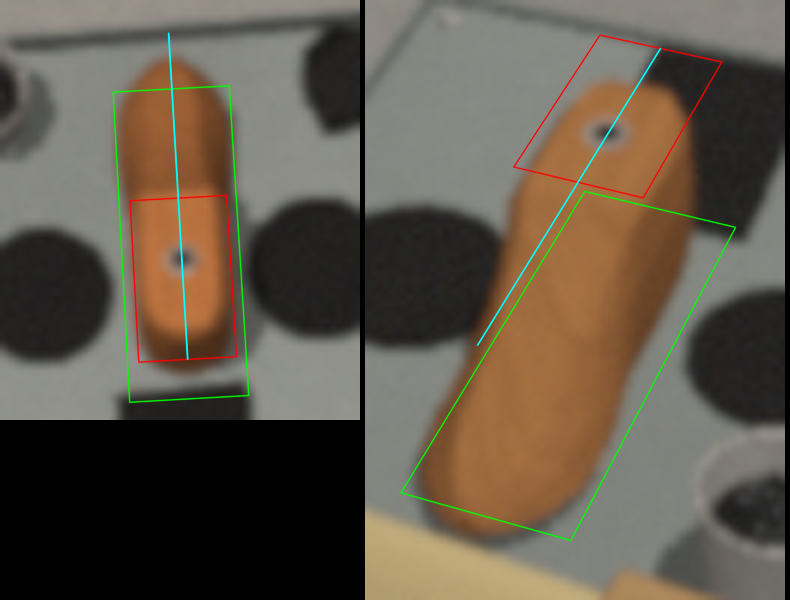

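View pics/o4.png

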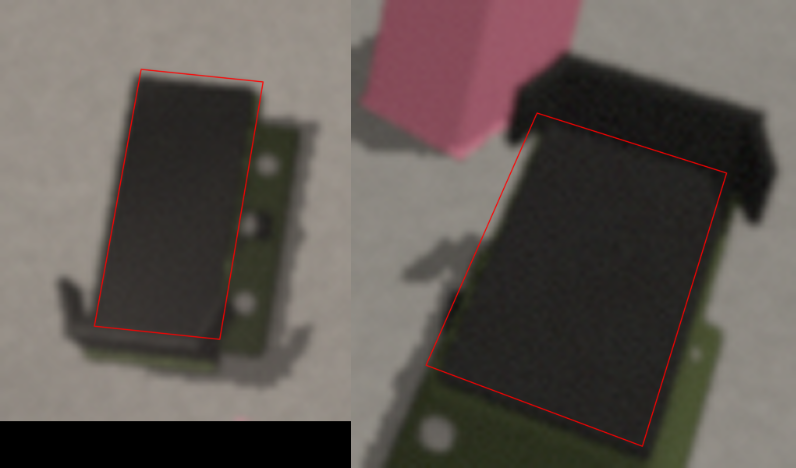

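```bash
python3 - <<'E'
from h import *
print("hole top",plane("top",[(269.7,172.7)],76),"scene",plane("scene",[(274.5,251.5)],76))
D=np.load("top2.npz");print(D["P"][170:176,267:273,2].round(0))
# toe tip / heel extremes in top with height
for n,f in(("top","top2.npz"),("scene","scene2.npz")):
    P=np.load(f)["P"]; c=np.load(f)["p"].astype(int)
    m=((c[...,0]-c[...,2])>40)&(abs(P[...,0]-600)<115)&(abs(P[...,1]-47)<45)&(P[...,2]>8)&(P[...,2]<85)
    q=P[m]; w=np.deg2rad(4); e=np.array([np.cos(w),np.sin(w)]); s=q[:,:2]@e
    print(n,len(q),"along",np.percentile(s,[0,1,99,100]).round(1), "centre line from hole")
E
```

```text
hole top [[561.95203487  42.58279041]] scene [[564.66186217  41.69298947]]
[[72. 73. 71. 76. 75. 72.]
 [73. 75. 78. 76. 77. 75.]
 [78. 75. 80. 74. 74. 77.]
 [77. 77. 78. 74. 78. 78.]
 [74. 76. 78. 75. 73. 77.]
 [73. 75. 76. 79. 70. 75.]]
top 767 along [524.6 526.1 678.4 685.8] centre line from hole
scene 1967 along [533.  541.5 689.  707.1] centre line from hole
```

```bash
python3 - <<'E'
from h import *
D=np.load("top2.npz");P=D["P"];c=D["p"].astype(int)
for v in range(184,197): print(v,c[v,270],P[v,270].round(1),[plane("top",[(270,v)],z)[0,0].round(1) for z in (4,20,36)])
for v in range(136,146): print(v,c[v,267],P[v,267].round(1))
E
```

```text
184 [174 107  59] [529.3  41.3  76.2] [np.float64(550.1), np.float64(545.5), np.float64(540.9)]
185 [145  89  49] [528.1  41.3  70.4] [np.float64(547.1), np.float64(542.5), np.float64(537.9)]
186 [120  73  42] [525.3  41.3  69.9] [np.float64(544.0), np.float64(539.5), np.float64(534.9)]
187 [91 57 32] [525.1  41.4  60.6] [np.float64(541.0), np.float64(536.5), np.float64(532.0)]
188 [79 50 28] [524.   41.5  53.9] [np.float64(538.0), np.float64(533.5), np.float64(529.0)]
189 [75 45 24] [524.4  41.6  42. ] [np.float64(534.9), np.float64(530.5), np.float64(526.1)]
190 [80 51 30] [524.9  41.8  29.3] [np.float64(531.9), np.float64(527.5), np.float64(523.1)]
191 [89 66 51] [523.9  41.9  22.3] [np.float64(528.9), np.float64(524.5), np.float64(520.2)]
192 [111 101  92] [ 5.271e+02  4.220e+01 -5.000e-01] [np.float64(525.8), np.float64(521.5), np.float64(517.2)]
193 [121 122 114] [523.2  42.1   2.6] [np.float64(522.8), np.float64(518.5), np.float64(514.3)]
194 [97 99 94] [519.1  42.    6.6] [np.float64(519.8), np.float64(515.6), np.float64(511.3)]
195 [56 56 54] [516.4  42.    5.3] [np.float64(516.8), np.float64(512.6), np.float64(508.4)]
196 [37 36 34] [510.7  41.8  15.9] [np.float64(513.8), np.float64(509.6), np.float64(505.5)]
136 [92 94 90] [698.3  53.4   8.1]
137 [123 123 117] [696.1  53.5   5.8]
138 [132 129 120] [694.4  53.5   2. ]
139 [133 115 101] [690.9  53.4   2.7]
140 [137  94  67] [680.2  52.9  21.6]
141 [143  89  52] [676.7  52.8  22.5]
142 [148  92  52] [671.7  52.7  27.1]
143 [153  95  52] [668.2  52.6  28. ]
144 [156  96  55] [661.4  52.3  37.5]
145 [155  96  53] [661.9  52.5  28.2]
```

```bash
python3 - <<'E'
from h import *
D=np.load("top2.npz");P=D["P"];c=D["p"].astype(int)
for u in (150,):
  for v in list(range(143,152))+list(range(176,212,1)): print(u,v,c[v,u],P[v,u].round(1),plane("top",[(u,v)],78)[0].round(1))
for v in (155,165,175):
  g=c[v,120:190].max(-1); print(v,[(120+i,int(g[i])) for i in range(10,62)])
  print(plane("top",[(130,v),(140,v),(160,v),(165,v)],78).round(1))
E
```

```text
150 143 [150 143 136] [6.749e+02 4.044e+02 1.000e-01] [644.7 380.6]
150 144 [152 144 136] [673.  405.2  -3.3] [641.7 380.3]
150 145 [142 134 127] [669.4 404.6  -2. ] [638.7 380.1]
150 146 [111 106  99] [ 6.656e+02  4.039e+02 -6.000e-01] [635.8 379.9]
150 147 [68 64 61] [632.7 379.6  78.3] [632.8 379.7]
150 148 [46 43 40] [631.6 380.9  73.3] [629.8 379.5]
150 149 [43 41 38] [627.3 379.6  76.9] [626.8 379.3]
150 150 [41 40 36] [624.6 379.6  76.1] [623.9 379. ]
150 151 [40 36 36] [620.4 378.4  79.5] [620.9 378.8]
150 176 [47 45 43] [547.3 373.   79.9] [547.9 373.5]
150 177 [48 46 43] [545.7 374.   75.7] [545.  373.3]
150 178 [47 45 42] [542.1 373.1  78.1] [542.1 373.1]
150 179 [49 46 44] [539.7 373.4  76.4] [539.3 372.9]
150 180 [48 45 42] [536.3 372.7  78.2] [536.4 372.7]
150 181 [46 44 41] [532.9 371.9  80. ] [533.5 372.5]
150 182 [49 46 43] [530.9 372.5  77.3] [530.7 372.3]
150 183 [49 47 45] [527.7 372.   78.4] [527.8 372.1]
150 184 [49 47 44] [524.2 371.1  80.7] [524.9 371.9]
150 185 [50 47 45] [523.  372.6  74.8] [522.1 371.7]
150 186 [51 48 45] [519.7 372.   76.3] [519.2 371.5]
1
[... 2591 characters left out ...]
1.4]
 [579.5 403.6]
 [580.1 348.1]
 [580.3 334.2]]
175 [(130, 148), (131, 150), (132, 151), (133, 150), (134, 150), (135, 153), (136, 147), (137, 127), (138, 89), (139, 57), (140, 46), (141, 46), (142, 45), (143, 47), (144, 46), (145, 46), (146, 47), (147, 46), (148, 47), (149, 45), (150, 47), (151, 45), (152, 46), (153, 47), (154, 45), (155, 47), (156, 47), (157, 46), (158, 46), (159, 45), (160, 46), (161, 46), (162, 45), (163, 43), (164, 43), (165, 46), (166, 52), (167, 58), (168, 63), (169, 56), (170, 43), (171, 42), (172, 45), (173, 50), (174, 51), (175, 54), (176, 69), (177, 86), (178, 103), (179, 126), (180, 143), (181, 148)]
[[550.1 429. ]
 [550.5 401.4]
 [551.1 346.1]
 [551.3 332.3]]
```

move_arm:
  commands:
    - {"offset": [-0.5, 1.5, 0], "dr": [-0.009, 0.007, -0.018], "gripper": 8.5}
    - {"offset": [-1, 3.3, 0], "dr": [0, 0, 0], "gripper": 8.5}
    - {"offset": [-1, 3.3, 0], "dr": [0, 0, 0], "gripper": 8.5}
    - {"offset": [-1, 3.3, 0], "dr": [0, 0, 0], "gripper": 8.5}
    - {"offset": [-1, 3.3, 0], "dr": [0, 0, 0], "gripper": 8.5}
    - {"offset": [-1, 3.3, 0], "dr": [0, 0, 0], "gripper": 8.5}
    - {"offset": [-1, 3.3, 0], "dr": [0, 0, 0], "gripper": 8.5}
    - {"offset": [-1, 3.3, 0], "dr": [0, 0, 0], "gripper": 8.5}
    - {"offset": [-1, 3.3, 0], "dr": [0, 0, 0], "gripper": 8.5}
    - {"offset": [-1, 3.3, 0], "dr": [0, 0, 0], "gripper": 8.5}
    - {"offset": [-1, 3.3, 0], "dr": [0, 0, 0], "gripper": 8.5}
    - {"offset": [-1, 2.5, 0], "dr": [0, 0, 0], "gripper": 8.5}
    - {"offset": [-0.5, 1, 0], "dr": [0, 0, 0], "gripper": 8.5}
    - {"offset": [0, 0, 0], "dr": [0, 0, 0], "gripper": 8.5}

```text
clock: 36.7
position: [546.0, 49.7, 208.8]
tool_rot: [0.138, -3.101, -0.04]
force: [-0.7, 0.2, 0.2]
gripper_width: 85.0
```

```bash
python3 go.py 571.5 43 150 4
```

```text
t 36.7 pos [546.   49.7 208.8] F [-0.7  0.2  0.2] w 85.0
dr [ 0.027 -0.037  0.019] offset cm now [-2.7  -1.06  5.76] after turn [-2.5  -0.85  5.88]
```

move_arm:
  commands:
    - {"offset": [-1.3, -0.4, 0], "dr": [0.027, -0.037, 0.019], "gripper": 8.5}
    - {"offset": [-1.1, -0.4, 1.5], "dr": [0, 0, 0], "gripper": 8.5}
    - {"offset": [0, 0, 2], "dr": [0, 0, 0], "gripper": 8.5}
    - {"offset": [0, 0, 2], "dr": [0, 0, 0], "gripper": 8.5}
    - {"offset": [0, 0, 0], "dr": [0, 0, 0], "gripper": 8.5}

```text
clock: 37.33
position: [569.5, 38.7, 147.3]
tool_rot: [0.103, -3.133, 0.002]
force: [-0.1, 0.4, 0.4]
gripper_width: 85.0
```

```bash
python3 go.py 571.5 43 31 4; python3 - <<'E'
from h import *
p,d,P=cloud("scene"); crop(p,200,130,400,330,3,"pics/s13.png")
E
```

```text
t 37.33 pos [569.5  38.7 147.3] F [-0.1  0.4  0.4] w 85.0
dr [-0.001 -0.007 -0.004] offset cm now [-0.31  0.43 11.63] after turn [-0.23  0.42 11.63]
```

View pics/s13.png

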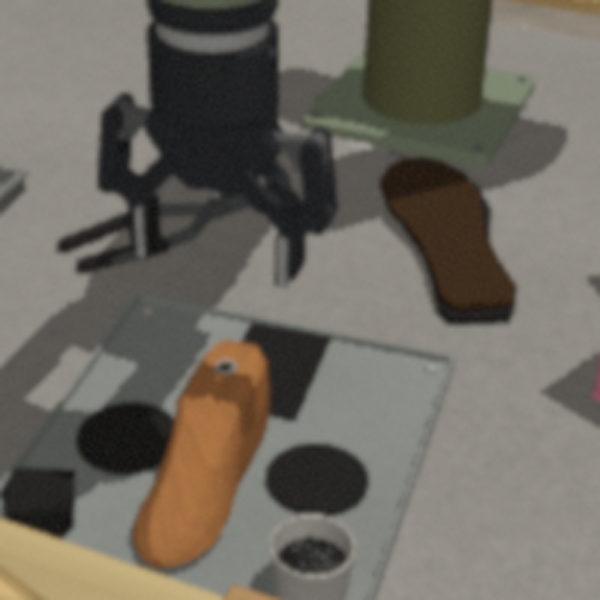

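Down to ~31.

move_arm:
  commands:
    - {"offset": [-0.2, 0.4, 1.2], "dr": [0, -0.007, -0.004], "gripper": 8.5}
    - {"offset": [0, 0, 2], "dr": [0, 0, 0], "gripper": 8.5}
    - {"offset": [0, 0, 2], "dr": [0, 0, 0], "gripper": 8.5}
    - {"offset": [0, 0, 2], "dr": [0, 0, 0], "gripper": 8.5}
    - {"offset": [0, 0, 2], "dr": [0, 0, 0], "gripper": 8.5}
    - {"offset": [0, 0, 1], "dr": [0, 0, 0], "gripper": 8.5}
    - {"offset": [0, 0, 0.6], "dr": [0, 0, 0], "gripper": 8.5}
    - {"offset": [0, 0, 0], "dr": [0, 0, 0], "gripper": 8.5}

```text
clock: 38.38
position: [577.5, 42.6, 39.9]
tool_rot: [-0.11, 3.126, -0.003]
force: [-0.0, 0.7, 0.3]
gripper_width: 84.9
```

```bash
python3 go.py 571.5 43 31 4
```

```text
t 38.38 pos [577.5  42.6  39.9] F [-0.   0.7  0.3] w 84.9
dr [-0.002  0.013  0.001] offset cm now [0.61 0.09 0.88] after turn [0.59 0.09 0.89]
```

move_arm:
  commands:
    - {"offset": [0.55, 0.05, 0.5], "dr": [0, 0.013, 0], "gripper": 8.5}
    - {"offset": [0, 0, 0.4], "dr": [0, 0, 0], "gripper": 8.5}
    - {"offset": [0, 0, 0], "dr": [0, 0, 0], "gripper": 8.5}
    - {"offset": [0, 0, 0], "dr": [0, 0, 0], "gripper": 8.5}

```text
clock: 38.88
position: [573.2, 42.6, 32.1]
tool_rot: [-0.111, 3.137, -0.004]
force: [-0.2, 0.3, 0.1]
gripper_width: 85.4
```

```bash
python3 go.py 571.5 43 31 4
```

```text
t 38.88 pos [573.2  42.6  32.1] F [-0.2  0.3  0.1] w 85.4
dr [-0.003  0.003  0.001] offset cm now [0.17 0.05 0.1 ] after turn [0.17 0.05 0.11]
```

move_arm:
  commands:
    - {"offset": [0, 0, 0.05], "dr": [0, 0, 0], "gripper": 3.5}
    - {"offset": [0, 0, 0], "dr": [0, 0, 0], "gripper": 3.5}
    - {"offset": [0, 0, 0], "dr": [0, 0, 0], "gripper": 3.5}
    - {"offset": [0, 0, 0], "dr": [0, 0, 0], "gripper": 3.5}
    - {"offset": [0, 0, 0], "dr": [0, 0, 0], "gripper": 3.5}
    - {"offset": [0, 0, 0], "dr": [0, 0, 0], "gripper": 3.5}
  grip_force: 60

```text
clock: 39.62
position: [573.8, 42.5, 32.1]
tool_rot: [-0.11, 3.135, -0.004]
force: [-0.3, 0.2, 1.1]
gripper_width: 44.7
```

```bash
python3 go.py 571.5 43 31 4; python3 - <<'E'
from h import *
p,d,P=cloud("scene"); crop(p,200,130,400,330,3,"pics/s14.png")
E
```

```text
t 39.62 pos [573.8  42.5  32.1] F [-0.3  0.2  1.1] w 44.7
dr [-0.003  0.004  0.001] offset cm now [0.22 0.06 0.11] after turn [0.22 0.06 0.11]
```

View pics/s14.png

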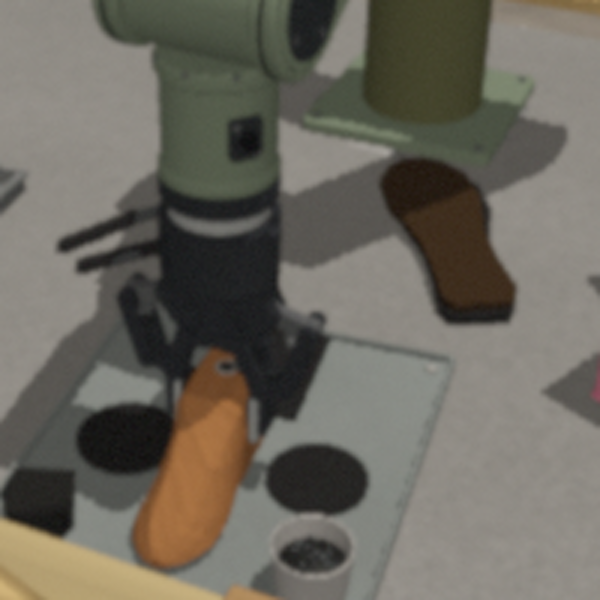

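move_arm:
  commands:
    - {"offset": [0, 0, -0.8], "dr": [0, 0, 0], "gripper": 3.5}
    - {"offset": [0, 0, -1.5], "dr": [0, 0, 0], "gripper": 3.5}
    - {"offset": [0, 0, -2.5], "dr": [0, 0, 0], "gripper": 3.5}
    - {"offset": [0, 0, -2.5], "dr": [0, 0, 0], "gripper": 3.5}
    - {"offset": [0, 0, -2.5], "dr": [0, 0, 0], "gripper": 3.5}
    - {"offset": [0, 0, -2.5], "dr": [0, 0, 0], "gripper": 3.5}
    - {"offset": [0, 0, -2.5], "dr": [0, 0, 0], "gripper": 3.5}
    - {"offset": [0, 0, -2], "dr": [0, 0, 0], "gripper": 3.5}
    - {"offset": [0, 0, -1], "dr": [0, 0, 0], "gripper": 3.5}
    - {"offset": [0, 0, 0], "dr": [0, 0, 0], "gripper": 3.5}

```text
clock: 40.92
position: [571.3, 43.3, 221.6]
tool_rot: [-0.111, 3.135, -0.004]
force: [-0.4, 0.7, -1.9]
gripper_width: 45.1
```

```bash
python3 go.py 531 371 220 -5
```

```text
t 40.92 pos [571.3  43.3 221.6] F [-0.4  0.7 -1.9] w 45.1
dr [-0.002  0.005  0.158] offset cm now [ 1.71 32.97  0.06] after turn [ 6.87 32.29  0.16]
```

move_arm:
  commands:
    - {"offset": [0, 0, 0], "dr": [0, 0.005, 0.08], "gripper": 3.5}
    - {"offset": [0, 0, 0], "dr": [0, 0, 0.078], "gripper": 3.5}
    - {"offset": [0.3, 1.5, 0], "dr": [0, 0, 0], "gripper": 3.5}
    - {"offset": [0.6, 3, 0], "dr": [0, 0, 0], "gripper": 3.5}
    - {"offset": [0.6, 3, 0], "dr": [0, 0, 0], "gripper": 3.5}
    - {"offset": [0.6, 3, 0], "dr": [0, 0, 0], "gripper": 3.5}
    - {"offset": [0.6, 3, 0], "dr": [0, 0, 0], "gripper": 3.5}
    - {"offset": [0.6, 3, 0], "dr": [0, 0, 0], "gripper": 3.5}
    - {"offset": [0.6, 3, 0], "dr": [0, 0, 0], "gripper": 3.5}
    - {"offset": [0.6, 3, 0], "dr": [0, 0, 0], "gripper": 3.5}
    - {"offset": [0.6, 3, 0], "dr": [0, 0, 0], "gripper": 3.5}
    - {"offset": [0.6, 2.5, 0], "dr": [0, 0, 0], "gripper": 3.5}
    - {"offset": [0.3, 1, 0], "dr": [0, 0, 0], "gripper": 3.5}
    - {"offset": [0, 0, 0], "dr": [0, 0, 0], "gripper": 3.5}

```text
clock: 42.68
position: [522.2, 355.5, 208.0]
tool_rot: [-0.112, -3.114, 0.005]
force: [-0.7, 0.1, -2.4]
gripper_width: 44.7
```

```bash
python3 go.py 531 371 180 -5
```

```text
t 42.67 pos [522.2 355.5 208. ] F [-0.7  0.1 -2.4] w 44.7
dr [-0.005 -0.025  0.015] offset cm now [-0.83  1.62  2.77] after turn [-0.74  1.62  2.8 ]
```

move_arm:
  commands:
    - {"offset": [-0.4, 0.8, 0], "dr": [-0.005, -0.025, 0.015], "gripper": 3.5}
    - {"offset": [-0.3, 0.7, 1], "dr": [0, 0, 0], "gripper": 3.5}
    - {"offset": [0, 0, 1.5], "dr": [0, 0, 0], "gripper": 3.5}
    - {"offset": [0, 0, 0], "dr": [0, 0, 0], "gripper": 3.5}
    - {"offset": [0, 0, 0], "dr": [0, 0, 0], "gripper": 3.5}

```text
clock: 43.3
position: [531.3, 367.8, 179.7]
tool_rot: [-0.143, -3.138, 0.002]
force: [0.1, -0.3, -1.8]
gripper_width: 45.1
```

```bash
python3 go.py 531 371 106 -5; python3 - <<'E'
from h import *
p,d,P=cloud("scene"); crop(p,370,130,530,370,3,"pics/s15.png")
p,d,P=cloud("top"); crop(p,80,80,230,230,4,"pics/t15.png")
E
```

```text
t 43.3 pos [531.3 367.8 179.7] F [ 0.1 -0.3 -1.8] w 45.1
dr [-0.002 -0.    -0.004] offset cm now [0.05 0.33 7.36] after turn [0.06 0.32 7.37]
```

View pics/s15.png

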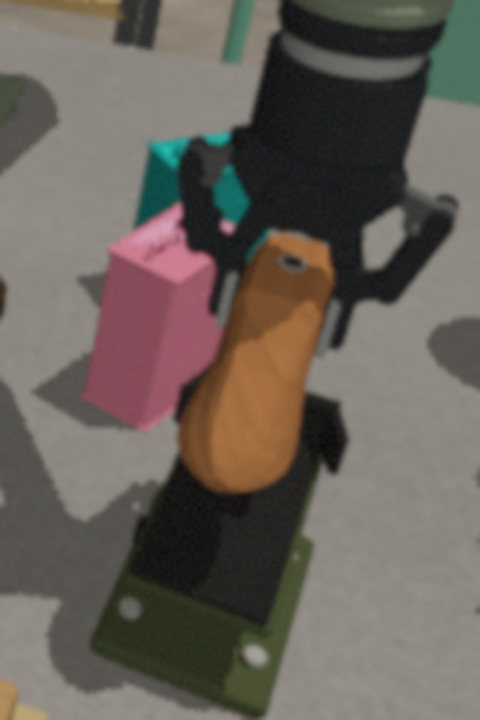

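View pics/t15.png

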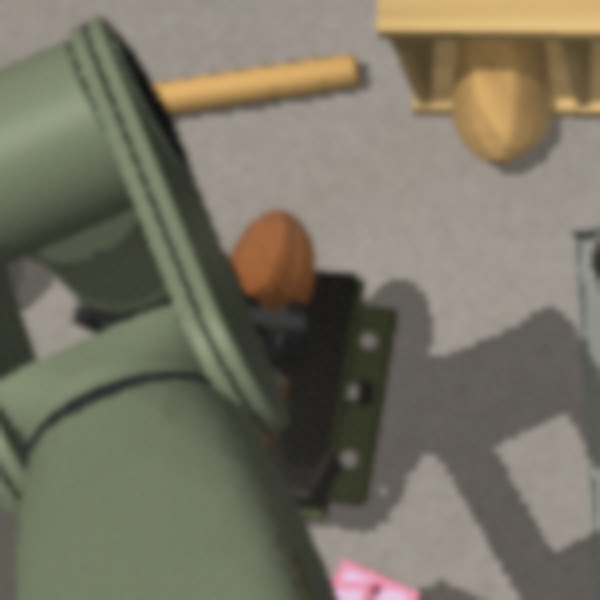

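move_arm:
  commands:
    - {"offset": [0.05, 0.3, 1.2], "dr": [0, 0, 0], "gripper": 3.5}
    - {"offset": [0, 0, 1.8], "dr": [0, 0, 0], "gripper": 3.5}
    - {"offset": [0, 0, 1.5], "dr": [0, 0, 0], "gripper": 3.5}
    - {"offset": [0, 0, 0.8], "dr": [0, 0, 0], "gripper": 3.5}
    - {"offset": [0, 0, 0], "dr": [0, 0, 0], "gripper": 3.5}
    - {"offset": [0, 0, 0], "dr": [0, 0, 0], "gripper": 3.5}

```text
clock: 44.15
position: [530.5, 370.7, 122.3]
tool_rot: [-0.143, -3.137, 0.003]
force: [-0.4, -0.3, -1.5]
gripper_width: 44.8
```

```bash
python3 go.py 530 371 106 -5
```

```text
t 44.15 pos [530.5 370.7 122.3] F [-0.4 -0.3 -1.5] w 44.8
dr [-0.002 -0.001 -0.004] offset cm now [0.05 0.03 1.63] after turn [0.05 0.03 1.63]
```

move_arm:
  commands:
    - {"offset": [0, 0, 0.8], "dr": [0, 0, 0], "gripper": 3.5}
    - {"offset": [0, 0, 0.4], "dr": [0, 0, 0], "gripper": 3.5}
    - {"offset": [0, 0, 0], "dr": [0, 0, 0], "gripper": 3.5}

```text
clock: 44.52
position: [531.3, 371.1, 110.8]
tool_rot: [0.143, 3.138, -0.001]
force: [-0.7, -0.2, -1.1]
gripper_width: 44.9
```

```bash
python3 go.py 530 371 106 -5;python3 - <<'E'
from h import *
p,d,P=cloud("scene"); crop(p,390,200,510,360,5,"pics/s16.png")
E
```

```text
t 44.52 pos [531.3 371.1 110.8] F [-0.7 -0.2 -1.1] w 44.9
dr [-0.001  0.001 -0.004] offset cm now [ 0.13 -0.02  0.48] after turn [ 0.12 -0.02  0.48]
```

View pics/s16.png

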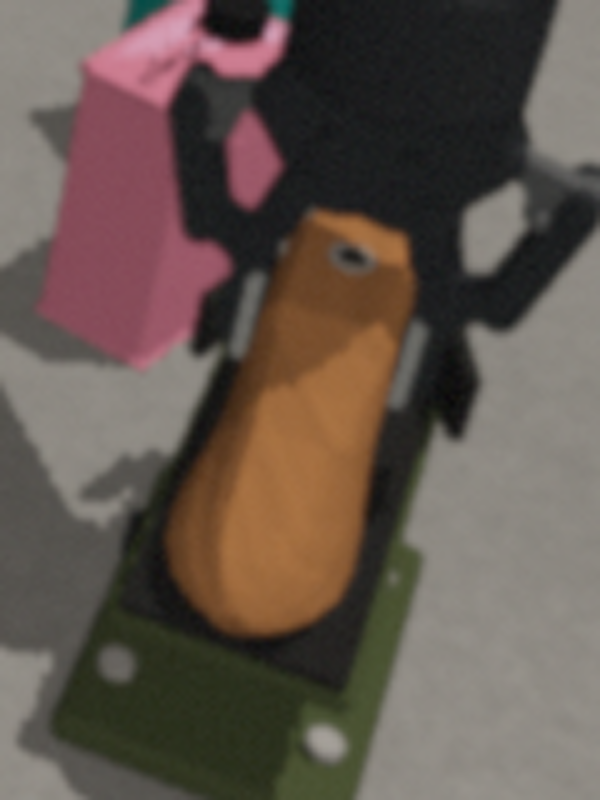

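move_arm:
  commands:
    - {"offset": [0.1, 0, 0.3], "dr": [0, 0, 0], "gripper": 3.5}
    - {"offset": [0, 0, 0.15], "dr": [0, 0, 0], "gripper": 3.5}
    - {"offset": [0, 0, 0], "dr": [0, 0, 0], "gripper": 3.5}
    - {"offset": [0, 0, 0], "dr": [0, 0, 0], "gripper": 3.5}

```text
clock: 45.08
position: [530.6, 371.4, 106.7]
tool_rot: [0.143, 3.137, -0.001]
force: [0.5, 0.0, -1.7]
gripper_width: 45.0
```

```bash
python3 go.py 530 371 106 -5
```

```text
t 45.08 pos [530.6 371.4 106.7] F [ 0.5  0.  -1.7] w 45.0
dr [-0.     0.002 -0.004] offset cm now [ 0.06 -0.05  0.07] after turn [ 0.06 -0.05  0.07]
```

move_arm:
  commands:
    - {"offset": [0, 0, 0.15], "dr": [0, 0, 0], "gripper": 3.5}
    - {"offset": [0, 0, 0], "dr": [0, 0, 0], "gripper": 3.5}
    - {"offset": [0, 0, 0], "dr": [0, 0, 0], "gripper": 3.5}

```text
clock: 45.45
position: [531.0, 371.6, 106.1]
tool_rot: [0.143, 3.136, 0.0]
force: [-0.6, 0.5, -1.9]
gripper_width: 45.5
```

```bash
python3 go.py 530 371 106 -5
```

```text
t 45.45 pos [531.  371.6 106.1] F [-0.6  0.5 -1.9] w 45.5
dr [ 0.     0.003 -0.004] offset cm now [ 0.09 -0.07  0.01] after turn [ 0.09 -0.07  0.01]
```

move_arm:
  commands:
    - {"offset": [0, 0, 0.2], "dr": [0, 0, 0], "gripper": 3.5}
    - {"offset": [0, 0, 0], "dr": [0, 0, 0], "gripper": 3.5}

```text
clock: 45.7
position: [531.3, 371.8, 106.4]
tool_rot: [0.143, 3.135, 0.001]
force: [0.4, 0.6, -2.8]
gripper_width: 44.8
```

```bash
python3 go.py 530 371 106 -5
```

```text
t 45.7 pos [531.3 371.8 106.4] F [ 0.4  0.6 -2.8] w 44.8
dr [ 0.001  0.003 -0.004] offset cm now [ 0.12 -0.09  0.04] after turn [ 0.12 -0.09  0.04]
```

move_arm:
  commands:
    - {"offset": [0, 0, 0.3], "dr": [0, 0, 0], "gripper": 3.5}
    - {"offset": [0, 0, 0.1], "dr": [0, 0, 0], "gripper": 3.5}

```text
clock: 45.95
position: [531.9, 372.2, 106.0]
tool_rot: [0.142, 3.134, 0.002]
force: [-1.2, 0.0, 0.4]
gripper_width: 44.6
```

```bash
python3 go.py 530 371 106 -5
```

```text
t 45.95 pos [531.9 372.2 106. ] F [-1.2  0.   0.4] w 44.6
dr [ 0.001  0.005 -0.003] offset cm now [ 0.18 -0.14  0.  ] after turn [ 0.18 -0.14  0.  ]
```

move_arm:
  commands:
    - {"offset": [0, 0, 0], "dr": [0, 0, 0], "gripper": 6.5}
    - {"offset": [0, 0, 0], "dr": [0, 0, 0], "gripper": 6.5}
    - {"offset": [0, 0, 0], "dr": [0, 0, 0], "gripper": 6.5}
    - {"offset": [0, 0, 0], "dr": [0, 0, 0], "gripper": 6.5}
    - {"offset": [0, 0, -1], "dr": [0, 0, 0], "gripper": 6.5}
    - {"offset": [0, 0, -2], "dr": [0, 0, 0], "gripper": 6.5}
    - {"offset": [0, 0, -3], "dr": [0, 0, 0], "gripper": 6.5}
    - {"offset": [0, 0, -3], "dr": [0, 0, 0], "gripper": 7}
    - {"offset": [0, 0, -3], "dr": [0, 0, 0], "gripper": 8}
    - {"offset": [0, 0, 0], "dr": [0, 0, 0], "gripper": 8.5}

```text
clock: 47.2
position: [533.2, 373.0, 236.5]
tool_rot: [0.142, 3.126, 0.008]
force: [0.1, 0.3, 0.5]
gripper_width: 85.1
```

```bash
python3 go.py 463 -363 230 3;python3 - <<'E'
from h import *
p,d,P=cloud("scene"); np.savez("s17.npz",p=p,P=P);crop(p,390,200,510,360,5,"pics/s17.png")
E
```

```text
t 47.2 pos [533.2 373.  236.5] F [0.1 0.3 0.5] w 85.1
dr [ 0.005  0.012 -0.143] offset cm now [  0.33 -73.94   0.21] after turn [ 10.86 -73.13   0.65]
```

View pics/s17.png

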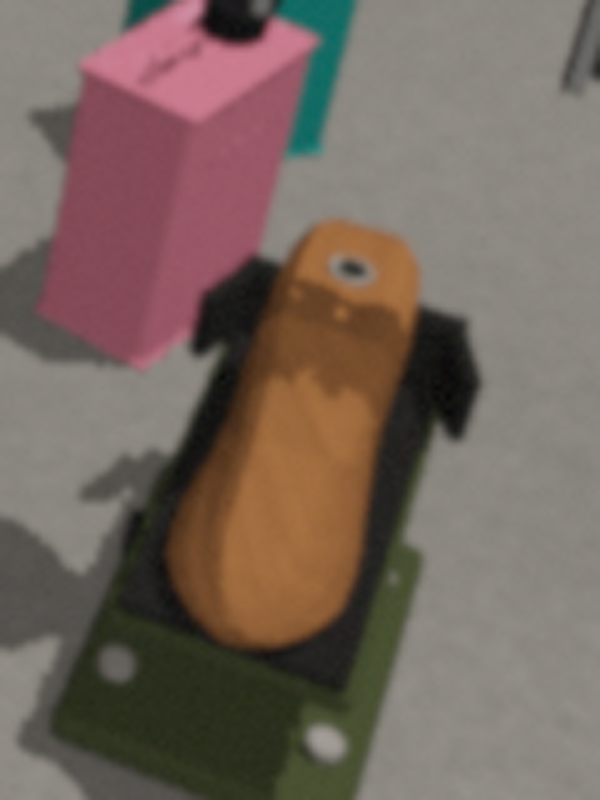

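move_arm:
  commands:
    - {"offset": [0, 0, 0], "dr": [0.005, 0.012, -0.072], "gripper": 8.5}
    - {"offset": [0, 0, 0], "dr": [0, 0, -0.071], "gripper": 8.5}
    - {"offset": [0.3, -2, 0], "dr": [0, 0, 0], "gripper": 8.5}
    - {"offset": [0.6, -4, 0], "dr": [0, 0, 0], "gripper": 8.5}
    - {"offset": [0.6, -4, 0], "dr": [0, 0, 0], "gripper": 8.5}
    - {"offset": [0.6, -4, 0], "dr": [0, 0, 0], "gripper": 8.5}
    - {"offset": [0.6, -4, 0], "dr": [0, 0, 0], "gripper": 8.5}
    - {"offset": [0.6, -4, 0], "dr": [0, 0, 0], "gripper": 8.5}
    - {"offset": [0.6, -4, 0], "dr": [0, 0, 0], "gripper": 8.5}
    - {"offset": [0.6, -4, 0], "dr": [0, 0, 0], "gripper": 8.5}
    - {"offset": [0.6, -4, 0], "dr": [0, 0, 0], "gripper": 8.5}
    - {"offset": [0.6, -4, 0], "dr": [0, 0, 0], "gripper": 8.5}
    - {"offset": [0.6, -4, 0], "dr": [0, 0, 0], "gripper": 8.5}
    - {"offset": [0.6, -4, 0], "dr": [0, 0, 0], "gripper": 8.5}
    - {"offset": [0.6, -4, 0], "dr": [0, 0, 0], "gripper": 8.5}
    - {"offset": [0.6, -4, 0], "dr": [0, 0, 0], "gripper": 8.5}
    - {"offset": [0.6, -4, 0], "dr": [0, 0, 0], "gripper": 8.5}
    - {"offset": [0.6, -4, 0], "dr": [0, 0, 0], "gripper": 8.5}
    - {"offset": [0.6, -3, 0], "dr": [0, 0, 0], "gripper": 8.5}
    - {"offset": [0, 0, 0], "dr": [0, 0, 0], "gripper": 8.5}

```text
clock: 49.75
position: [431.4, -315.0, 220.4]
tool_rot: [0.036, -3.098, 0.009]
force: [0.0, 0.5, -0.2]
gripper_width: 85.0
```

```bash
python3 go.py 464.5 -366.5 200 3;python3 - <<'E'
from h import *
import h
p,d,P=cloud("top"); np.savez("t18.npz",p=p,P=P)
h.F=6
rx,ry,w=473,376,np.deg2rad(-5.2)
c,s=np.cos(w),np.sin(w)
it=[(rect(rx,ry,78,w,0,160,-37,37),(0,0,255)),(rect(rx,ry,150,w,54-48,54+112,0,0),(0,255,0))]
im=overlay("top",p,(110,120,200,220),it,"")
cv2.imwrite("pics/t18.png",im)
cc=p.astype(int);m=((cc[...,0]-cc[...,2])>40)&(abs(P[...,0]-560)<120)&(abs(P[...,1]-370)<60)&(P[...,2]>82)
q=P[m];l=(q[:,:2]-[rx,ry])@np.array([[c,-s],[s,c]])
print("along",np.percentile(l[:,0],[0,2,98,100]).round(1))
for a in range(0,180,15):
    k=(l[:,0]>=a)&(l[:,0]<a+15)
    if k.sum()>5: print(a+7,l[k,1].min().round(1),l[k,1].max().round(1),np.median(q[k,2]).round(0))
E
```

```text
t 49.75 pos [ 431.4 -315.   220.4] F [ 0.   0.5 -0.2] w 85.0
dr [-0.005 -0.043 -0.029] offset cm now [-3.27 -5.21  1.93] after turn [-3.03 -5.31  2.04]
along [  9.1  10.4 159.4 170.8]
7 -12.6 14.4 140.0
22 -18.7 22.9 148.0
37 -20.3 24.9 148.0
52 -21.1 25.2 148.0
67 -20.3 25.6 148.0
82 -20.4 24.9 144.0
97 -23.4 20.9 125.0
112 -25.6 27.4 116.0
127 -25.1 28.2 110.0
142 -24.6 29.1 104.0
157 -18.8 19.6 99.0
172 -6.5 8.8 91.0
```

View pics/t18.png

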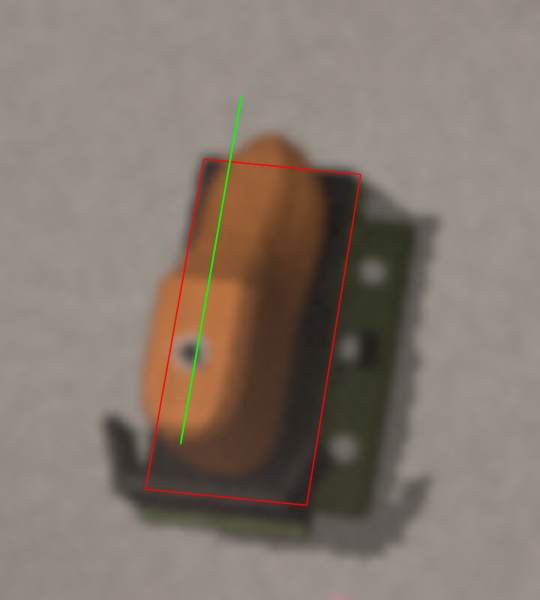

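move_arm:
  commands:
    - {"offset": [0, 0, 0], "dr": [-0.005, -0.043, -0.029], "gripper": 8.5}
    - {"offset": [-1.5, -2.6, 0], "dr": [0, 0, 0], "gripper": 8.5}
    - {"offset": [-1.4, -2.5, 0], "dr": [0, 0, 0], "gripper": 8.5}
    - {"offset": [0, 0, 0], "dr": [0, 0, 0], "gripper": 8.5}
    - {"offset": [0, 0, 0], "dr": [0, 0, 0], "gripper": 8.5}

```text
clock: 50.42
position: [460.7, -355.6, 216.6]
tool_rot: [0.088, -3.135, -0.016]
force: [-0.1, -0.9, -1.0]
gripper_width: 85.2
```

```bash
python3 go.py 464.5 -366.5 86 3
```

```text
t 50.42 pos [ 460.7 -355.6  216.6] F [-0.1 -0.9 -1. ] w 85.2
dr [ 0.011 -0.005  0.004] offset cm now [-0.37 -1.25 13.04] after turn [-0.32 -1.11 13.06]
```

move_arm:
  commands:
    - {"offset": [-0.3, -1.1, 0], "dr": [0.011, -0.005, 0.004], "gripper": 8.5}
    - {"offset": [0, 0, 1.5], "dr": [0, 0, 0], "gripper": 8.5}
    - {"offset": [0, 0, 2], "dr": [0, 0, 0], "gripper": 8.5}
    - {"offset": [0, 0, 0], "dr": [0, 0, 0], "gripper": 8.5}

```text
clock: 50.92
position: [463.4, -364.1, 178.9]
tool_rot: [0.084, -3.14, -0.001]
force: [0.1, 0.1, -0.9]
gripper_width: 84.9
```

```bash
python3 go.py 464.5 -366.5 86 3
```

```text
t 50.92 pos [ 463.4 -364.1  178.9] F [ 0.1  0.1 -0.9] w 84.9
dr [ 0.001 -0.001  0.001] offset cm now [-0.11 -0.25  9.29] after turn [-0.1  -0.25  9.29]
```

move_arm:
  commands:
    - {"offset": [-0.1, -0.2, 1.5], "dr": [0, 0, 0], "gripper": 8.5}
    - {"offset": [0, 0, 2], "dr": [0, 0, 0], "gripper": 8.5}
    - {"offset": [0, 0, 2], "dr": [0, 0, 0], "gripper": 8.5}
    - {"offset": [0, 0, 1.8], "dr": [0, 0, 0], "gripper": 8.5}
    - {"offset": [0, 0, 1], "dr": [0, 0, 0], "gripper": 8.5}
    - {"offset": [0, 0, 0.4], "dr": [0, 0, 0], "gripper": 8.5}
    - {"offset": [0, 0, 0], "dr": [0, 0, 0], "gripper": 8.5}

```text
clock: 51.8
position: [465.2, -366.9, 88.0]
tool_rot: [-0.084, 3.14, -0.001]
force: [0.8, 0.3, 0.5]
gripper_width: 85.4
```

```bash
python3 go.py 464.5 -366.5 86 3
```

```text
t 51.8 pos [ 465.2 -366.9   88. ] F [0.8 0.3 0.5] w 85.4
dr [-0.001  0.001  0.001] offset cm now [0.07 0.05 0.2 ] after turn [0.07 0.05 0.2 ]
```

move_arm:
  commands:
    - {"offset": [0, 0, 0.15], "dr": [0, 0, 0], "gripper": 8.5}
    - {"offset": [0, 0, 0], "dr": [0, 0, 0], "gripper": 4.6}
    - {"offset": [0, 0, 0], "dr": [0, 0, 0], "gripper": 4.6}
    - {"offset": [0, 0, 0], "dr": [0, 0, 0], "gripper": 4.6}
    - {"offset": [0, 0, 0], "dr": [0, 0, 0], "gripper": 4.6}
    - {"offset": [0, 0, 0], "dr": [0, 0, 0], "gripper": 4.6}
  grip_force: 45

```text
clock: 52.55
position: [466.4, -367.9, 88.6]
tool_rot: [-0.084, 3.137, -0.006]
force: [-0.1, -1.2, -0.4]
gripper_width: 54.8
```

```bash
python3 go.py 464.5 -366.5 86 3
```

```text
t 52.55 pos [ 466.4 -367.9   88.6] F [-0.1 -1.2 -0.4] w 54.8
dr [-0.004  0.004  0.001] offset cm now [0.18 0.15 0.26] after turn [0.18 0.15 0.26]
```

move_arm:
  commands:
    - {"offset": [0, 0, -0.8], "dr": [0, 0, 0], "gripper": 4.6}
    - {"offset": [0, 0, -1.5], "dr": [0, 0, 0], "gripper": 4.6}
    - {"offset": [0, 0, -2], "dr": [0, 0, 0], "gripper": 4.6}
    - {"offset": [0, 0, -2], "dr": [0, 0, 0], "gripper": 4.6}
    - {"offset": [0, 0, -2], "dr": [0, 0, 0], "gripper": 4.6}
    - {"offset": [0, 0, -2], "dr": [0, 0, 0], "gripper": 4.6}
    - {"offset": [0, 0, -2], "dr": [0, 0, 0], "gripper": 4.6}
    - {"offset": [0, 0, -2.5], "dr": [0, 0, 0], "gripper": 4.6}
    - {"offset": [0, 0, -2], "dr": [0, 0, 0], "gripper": 4.6}
    - {"offset": [0, 0, -0.5], "dr": [0, 0, 0], "gripper": 4.6}
    - {"offset": [0, 0, 0], "dr": [0, 0, 0], "gripper": 4.6}

```text
clock: 53.92
position: [464.5, -366.0, 273.3]
tool_rot: [-0.084, 3.137, -0.007]
force: [-0.5, 0.5, -3.4]
gripper_width: 54.7
```

```bash
python3 go.py 563.4 110.5 270 4; python3 - <<'E'
from h import *
p,d,P=cloud("scene"); cv2.imwrite("pics/s19.png",p[:,:,::-1])
E
```

```text
t 53.92 pos [ 464.5 -366.   273.3] F [-0.5  0.5 -3.4] w 54.7
dr [-0.004  0.004 -0.016] offset cm now [-12.42  47.06   0.17] after turn [-13.19  46.85   0.33]
```

View pics/s19.png

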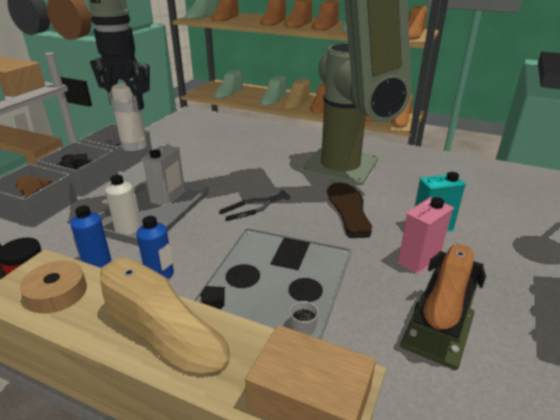

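move_arm:
  commands:
    - {"offset": [-0.4, 1.5, 0], "dr": [-0.004, 0.004, -0.016], "gripper": 4.6}
    - {"offset": [-1.0, 3.4, 0], "dr": [0, 0, 0], "gripper": 4.6}
    - {"offset": [-1.0, 3.4, 0], "dr": [0, 0, 0], "gripper": 4.6}
    - {"offset": [-1.0, 3.4, 0], "dr": [0, 0, 0], "gripper": 4.6}
    - {"offset": [-1.0, 3.4, 0], "dr": [0, 0, 0], "gripper": 4.6}
    - {"offset": [-1.0, 3.4, 0], "dr": [0, 0, 0], "gripper": 4.6}
    - {"offset": [-1.0, 3.4, 0], "dr": [0, 0, 0], "gripper": 4.6}
    - {"offset": [-1.0, 3.4, 0], "dr": [0, 0, 0], "gripper": 4.6}
    - {"offset": [-1.0, 3.4, 0], "dr": [0, 0, 0], "gripper": 4.6}
    - {"offset": [-1.0, 3.4, 0], "dr": [0, 0, 0], "gripper": 4.6}
    - {"offset": [-1.0, 3.4, 0], "dr": [0, 0, 0], "gripper": 4.6}
    - {"offset": [-1.0, 3.4, 0], "dr": [0, 0, 0], "gripper": 4.6}
    - {"offset": [-1.0, 3.4, 0], "dr": [0, 0, 0], "gripper": 4.6}
    - {"offset": [-0.7, 2.5, 0], "dr": [0, 0, 0], "gripper": 4.6}
    - {"offset": [-0.3, 1.2, 0], "dr": [0, 0, 0], "gripper": 4.6}
    - {"offset": [0, 0, 0], "dr": [0, 0, 0], "gripper": 4.6}

```text
clock: 55.98
position: [554.1, 135.0, 258.6]
tool_rot: [0.132, -3.105, -0.031]
force: [-1.4, -0.1, -2.8]
gripper_width: 54.6
```

```bash
python3 go.py 564.5 110.5 190 4
```

```text
t 55.98 pos [554.1 135.  258.6] F [-1.4 -0.1 -2.8] w 54.6
dr [ 0.021 -0.033  0.015] offset cm now [-1.05 -2.68  6.78] after turn [-0.87 -2.52  6.86]
```

move_arm:
  commands:
    - {"offset": [-0.4, -1.2, 0], "dr": [0.021, -0.033, 0.015], "gripper": 4.6}
    - {"offset": [-0.4, -1.1, 0.5], "dr": [0, 0, 0], "gripper": 4.6}
    - {"offset": [0, 0, 2], "dr": [0, 0, 0], "gripper": 4.6}
    - {"offset": [0, 0, 2], "dr": [0, 0, 0], "gripper": 4.6}
    - {"offset": [0, 0, 2], "dr": [0, 0, 0], "gripper": 4.6}
    - {"offset": [0, 0, 0], "dr": [0, 0, 0], "gripper": 4.6}

```text
clock: 56.72
position: [565.0, 101.9, 190.8]
tool_rot: [-0.094, 3.137, -0.009]
force: [-1.3, 0.6, -2.6]
gripper_width: 54.7
```

```bash
python3 go.py 564.5 110.5 92 4
```

```text
t 56.73 pos [565.  101.9 190.8] F [-1.3  0.6 -2.6] w 54.7
dr [-0.006  0.003 -0.01 ] offset cm now [0.02 0.91 9.88] after turn [-0.01  0.86  9.88]
```

move_arm:
  commands:
    - {"offset": [0, 0.4, 1.2], "dr": [-0.006, 0.003, -0.01], "gripper": 4.6}
    - {"offset": [0, 0.4, 1.8], "dr": [0, 0, 0], "gripper": 4.6}
    - {"offset": [0, 0, 1.8], "dr": [0, 0, 0], "gripper": 4.6}
    - {"offset": [0, 0, 1.8], "dr": [0, 0, 0], "gripper": 4.6}
    - {"offset": [0, 0, 1], "dr": [0, 0, 0], "gripper": 4.6}
    - {"offset": [0, 0, 0.4], "dr": [0, 0, 0], "gripper": 4.6}
    - {"offset": [0, 0, 0], "dr": [0, 0, 0], "gripper": 4.6}
    - {"offset": [0, 0, 0], "dr": [0, 0, 0], "gripper": 4.6}

```text
clock: 57.72
position: [566.4, 109.3, 107.2]
tool_rot: [-0.109, 3.137, 0.001]
force: [-0.5, 0.2, -2.3]
gripper_width: 55.0
```

```bash
python3 go.py 564.5 110.5 92 4
```

```text
t 57.73 pos [566.4 109.3 107.2] F [-0.5  0.2 -2.3] w 55.0
dr [ 0.     0.003 -0.001] offset cm now [0.18 0.13 1.52] after turn [0.18 0.13 1.52]
```

move_arm:
  commands:
    - {"offset": [0.15, 0.1, 0.6], "dr": [0, 0.003, 0], "gripper": 4.6}
    - {"offset": [0, 0, 0.4], "dr": [0, 0, 0], "gripper": 4.6}
    - {"offset": [0, 0, 0.2], "dr": [0, 0, 0], "gripper": 4.6}
    - {"offset": [0, 0, 0], "dr": [0, 0, 0], "gripper": 4.6}

```text
clock: 58.22
position: [565.7, 110.3, 95.7]
tool_rot: [-0.109, 3.137, 0.001]
force: [0.5, -0.1, -2.2]
gripper_width: 55.1
```

```bash
python3 go.py 564.5 110.5 92 4; python3 - <<'E'
from h import *
p,d,P=cloud("scene"); crop(p,200,190,380,340,4,"pics/s20.png")
E
```

```text
t 58.23 pos [565.7 110.3  95.7] F [ 0.5 -0.1 -2.2] w 55.1
dr [ 0.     0.002 -0.001] offset cm now [0.12 0.03 0.37] after turn [0.12 0.03 0.37]
```

View pics/s20.png

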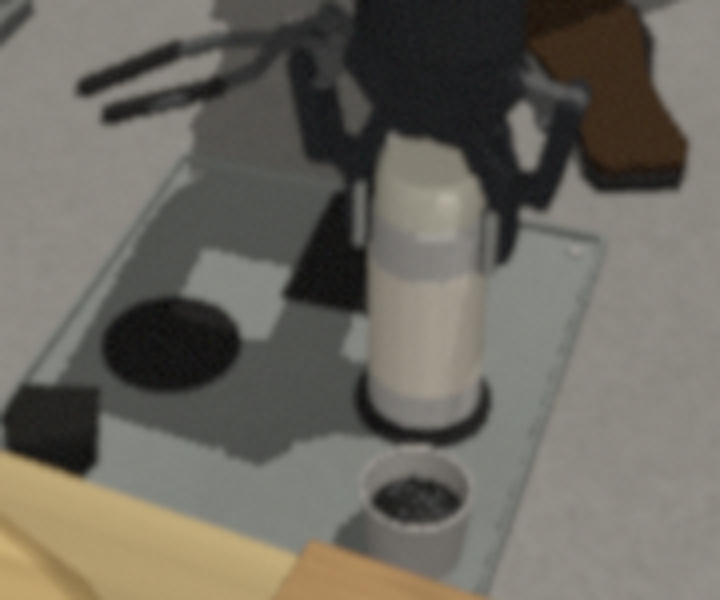

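move_arm:
  commands:
    - {"offset": [0.1, 0, 0.35], "dr": [0, 0, 0], "gripper": 4.6}
    - {"offset": [0, 0, 0.1], "dr": [0, 0, 0], "gripper": 4.6}
    - {"offset": [0, 0, 0], "dr": [0, 0, 0], "gripper": 4.6}

```text
clock: 58.65
position: [565.8, 110.3, 92.7]
tool_rot: [-0.109, 3.135, 0.001]
force: [0.5, 0.1, -3.0]
gripper_width: 54.8
```

```bash
python3 go.py 564.5 110.5 92 4
```

```text
t 58.65 pos [565.8 110.3  92.7] F [ 0.5  0.1 -3. ] w 54.8
dr [ 0.     0.005 -0.001] offset cm now [0.13 0.03 0.07] after turn [0.13 0.03 0.07]
```

move_arm:
  commands:
    - {"offset": [0.05, 0, 0.25], "dr": [0, 0.003, 0], "gripper": 4.6}
    - {"offset": [0, 0, 0], "dr": [0, 0, 0], "gripper": 4.6}
    - {"offset": [0, 0, 0], "dr": [0, 0, 0], "gripper": 8.5}
    - {"offset": [0, 0, 0], "dr": [0, 0, 0], "gripper": 8.5}
    - {"offset": [0, 0, 0], "dr": [0, 0, 0], "gripper": 8.5}
    - {"offset": [0, 0, 0], "dr": [0, 0, 0], "gripper": 8.5}
    - {"offset": [0, 0, -1], "dr": [0, 0, 0], "gripper": 8.5}
    - {"offset": [0, 0, -2], "dr": [0, 0, 0], "gripper": 8.5}
    - {"offset": [0, 0, -3], "dr": [0, 0, 0], "gripper": 8.5}
    - {"offset": [0, 0, -3], "dr": [0, 0, 0], "gripper": 8.5}
    - {"offset": [0, 0, -3], "dr": [0, 0, 0], "gripper": 8.5}
    - {"offset": [0, 0, -1], "dr": [0, 0, 0], "gripper": 8.5}
    - {"offset": [0, 0, 0], "dr": [0, 0, 0], "gripper": 8.5}

```text
clock: 60.28
position: [566.6, 110.3, 229.3]
tool_rot: [-0.108, 3.132, 0.0]
force: [0.5, 0.3, 0.1]
gripper_width: 85.2
```

```bash
python3 go.py 537 -360.9 230 3
```

```text
t 60.27 pos [566.6 110.3 229.3] F [0.5 0.3 0.1] w 85.2
dr [0.    0.008 0.017] offset cm now [  6.21 -46.8   -0.12] after turn [  5.42 -46.9   -0.07]
```

Now bottle in the tray.

move_arm:
  commands:
    - {"offset": [0.2, -1.5, 0], "dr": [0, 0.008, 0.017], "gripper": 8.5}
    - {"offset": [0.4, -3.4, 0], "dr": [0, 0, 0], "gripper": 8.5}
    - {"offset": [0.4, -3.4, 0], "dr": [0, 0, 0], "gripper": 8.5}
    - {"offset": [0.4, -3.4, 0], "dr": [0, 0, 0], "gripper": 8.5}
    - {"offset": [0.4, -3.4, 0], "dr": [0, 0, 0], "gripper": 8.5}
    - {"offset": [0.4, -3.4, 0], "dr": [0, 0, 0], "gripper": 8.5}
    - {"offset": [0.4, -3.4, 0], "dr": [0, 0, 0], "gripper": 8.5}
    - {"offset": [0.4, -3.4, 0], "dr": [0, 0, 0], "gripper": 8.5}
    - {"offset": [0.4, -3.4, 0], "dr": [0, 0, 0], "gripper": 8.5}
    - {"offset": [0.4, -3.4, 0], "dr": [0, 0, 0], "gripper": 8.5}
    - {"offset": [0.4, -3.4, 0], "dr": [0, 0, 0], "gripper": 8.5}
    - {"offset": [0.4, -3.4, 0], "dr": [0, 0, 0], "gripper": 8.5}
    - {"offset": [0.3, -2.5, 0], "dr": [0, 0, 0], "gripper": 8.5}
    - {"offset": [0.2, -1.5, 0], "dr": [0, 0, 0], "gripper": 8.5}
    - {"offset": [0, 0, 0], "dr": [0, 0, 0], "gripper": 8.5}

```text
clock: 62.15
position: [517.4, -341.4, 202.9]
tool_rot: [0.059, -3.096, -0.024]
force: [-0.5, 0.0, 1.3]
gripper_width: 85.0
```

```bash
python3 go.py 537 -360.9 200 3;python3 - <<'E'
from h import *
p,d,P=cloud("scene"); np.savez("s21.npz",p=p,P=P);crop(p,60,110,340,320,2.8,"pics/s21.png")
E
```

```text
t 62.15 pos [ 517.4 -341.4  202.9] F [-0.5  0.   1.3] w 85.0
dr [ 0.017 -0.044 -0.014] offset cm now [-1.89 -2.03  0.17] after turn [-1.85 -2.05  0.29]
```

View pics/s21.png

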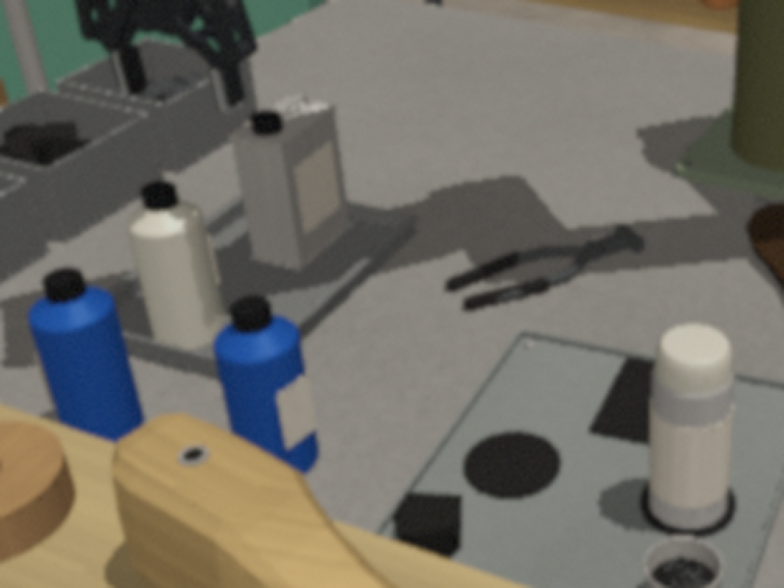

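move_arm:
  commands:
    - {"offset": [0, 0, 0], "dr": [0.017, -0.044, -0.014], "gripper": 8.5}
    - {"offset": [-0.9, -1.0, 0], "dr": [0, 0, 0], "gripper": 8.5}
    - {"offset": [-0.8, -0.9, 0.5], "dr": [0, 0, 0], "gripper": 8.5}
    - {"offset": [0, 0, 1], "dr": [0, 0, 0], "gripper": 8.5}
    - {"offset": [0, 0, 0], "dr": [0, 0, 0], "gripper": 8.5}

```text
clock: 62.82
position: [538.7, -356.0, 186.5]
tool_rot: [0.091, -3.14, -0.003]
force: [0.1, -0.3, 0.1]
gripper_width: 84.7
```

```bash
python3 go.py 537 -360.9 85.5 3
```

```text
t 62.83 pos [ 538.7 -356.   186.5] F [ 0.1 -0.3  0.1] w 84.7
dr [ 0.002 -0.     0.006] offset cm now [ 0.19 -0.5  10.1 ] after turn [ 0.19 -0.48 10.1 ]
```

move_arm:
  commands:
    - {"offset": [0.15, -0.45, 1.2], "dr": [0, 0, 0.006], "gripper": 8.5}
    - {"offset": [0, 0, 2], "dr": [0, 0, 0], "gripper": 8.5}
    - {"offset": [0, 0, 2], "dr": [0, 0, 0], "gripper": 8.5}
    - {"offset": [0, 0, 2], "dr": [0, 0, 0], "gripper": 8.5}
    - {"offset": [0, 0, 1.5], "dr": [0, 0, 0], "gripper": 8.5}
    - {"offset": [0, 0, 0.6], "dr": [0, 0, 0], "gripper": 8.5}
    - {"offset": [0, 0, 0], "dr": [0, 0, 0], "gripper": 8.5}

```text
clock: 63.7
position: [534.8, -359.0, 84.1]
tool_rot: [0.08, -3.136, -0.01]
force: [-0.9, 0.3, -0.2]
gripper_width: 84.8
```

```bash
python3 go.py 537 -360.9 85.5 3
```

```text
t 63.7 pos [ 534.8 -359.    84.1] F [-0.9  0.3 -0.2] w 84.8
dr [ 0.006 -0.005 -0.002] offset cm now [-0.21 -0.2  -0.15] after turn [-0.21 -0.2  -0.14]
```

move_arm:
  commands:
    - {"offset": [-0.25, -0.15, -0.15], "dr": [0.006, -0.005, 0], "gripper": 8.5}
    - {"offset": [0, 0, 0], "dr": [0, 0, 0], "gripper": 8.5}
    - {"offset": [0, 0, 0], "dr": [0, 0, 0], "gripper": 8.5}

```text
clock: 64.08
position: [539.0, -361.6, 88.1]
tool_rot: [-0.08, 3.137, -0.005]
force: [-0.6, -0.1, 0.5]
gripper_width: 85.2
```

```bash
python3 go.py 537 -360.9 85.5 3
```

```text
t 64.08 pos [ 539.  -361.6   88.1] F [-0.6 -0.1  0.5] w 85.2
dr [-0.003  0.004 -0.001] offset cm now [0.19 0.08 0.26] after turn [0.19 0.08 0.26]
```

move_arm:
  commands:
    - {"offset": [0, 0, 0], "dr": [0, 0, 0], "gripper": 5}
    - {"offset": [0, 0, 0], "dr": [0, 0, 0], "gripper": 5}
    - {"offset": [0, 0, 0], "dr": [0, 0, 0], "gripper": 5}
    - {"offset": [0, 0, 0], "dr": [0, 0, 0], "gripper": 5}
    - {"offset": [0, 0, 0], "dr": [0, 0, 0], "gripper": 5}

```text
clock: 64.7
position: [539.6, -362.3, 89.3]
tool_rot: [-0.079, 3.135, -0.008]
force: [0.1, -0.8, 0.4]
gripper_width: 58.7
```

```bash
python3 go.py 537 -360.9 85.5 3
```

```text
t 64.7 pos [ 539.6 -362.3   89.3] F [ 0.1 -0.8  0.4] w 58.7
dr [-0.005  0.006 -0.002] offset cm now [0.26 0.16 0.38] after turn [0.25 0.16 0.38]
```

move_arm:
  commands:
    - {"offset": [0, 0, -0.8], "dr": [0, 0, 0], "gripper": 5}
    - {"offset": [0, 0, -1.5], "dr": [0, 0, 0], "gripper": 5}
    - {"offset": [0, 0, -2], "dr": [0, 0, 0], "gripper": 5}
    - {"offset": [0, 0, -2], "dr": [0, 0, 0], "gripper": 5}
    - {"offset": [0, 0, -2], "dr": [0, 0, 0], "gripper": 5}
    - {"offset": [0, 0, -2], "dr": [0, 0, 0], "gripper": 5}
    - {"offset": [0, 0, -2], "dr": [0, 0, 0], "gripper": 5}
    - {"offset": [0, 0, -2.5], "dr": [0, 0, 0], "gripper": 5}
    - {"offset": [0, 0, -2], "dr": [0, 0, 0], "gripper": 5}
    - {"offset": [0, 0, -0.5], "dr": [0, 0, 0], "gripper": 5}
    - {"offset": [0, 0, 0], "dr": [0, 0, 0], "gripper": 5}

```text
clock: 66.08
position: [538.6, -361.1, 279.5]
tool_rot: [-0.08, 3.129, -0.015]
force: [1.0, -0.3, -3.4]
gripper_width: 59.1
```

```bash
python3 go.py 578 -23 270 4
```

```text
t 66.08 pos [ 538.6 -361.1  279.5] F [ 1.  -0.3 -3.4] w 59.1
dr [-0.01   0.011 -0.019] offset cm now [-5.65 33.57  0.68] after turn [-6.29 33.45  0.95]
```

move_arm:
  commands:
    - {"offset": [-0.3, 1.5, 0], "dr": [-0.01, 0.011, -0.019], "gripper": 5}
    - {"offset": [-0.5, 3, 0], "dr": [0, 0, 0], "gripper": 5}
    - {"offset": [-0.5, 3, 0], "dr": [0, 0, 0], "gripper": 5}
    - {"offset": [-0.5, 3, 0], "dr": [0, 0, 0], "gripper": 5}
    - {"offset": [-0.5, 3, 0], "dr": [0, 0, 0], "gripper": 5}
    - {"offset": [-0.5, 3, 0], "dr": [0, 0, 0], "gripper": 5}
    - {"offset": [-0.5, 3, 0], "dr": [0, 0, 0], "gripper": 5}
    - {"offset": [-0.5, 3, 0], "dr": [0, 0, 0], "gripper": 5}
    - {"offset": [-0.5, 3, 0], "dr": [0, 0, 0], "gripper": 5}
    - {"offset": [-0.5, 2.5, 0], "dr": [0, 0, 0], "gripper": 5}
    - {"offset": [-0.5, 1.5, 0], "dr": [0, 0, 0], "gripper": 5}
    - {"offset": [-0.3, 0.7, 0], "dr": [0, 0, 0], "gripper": 5}
    - {"offset": [0, 0, 0], "dr": [0, 0, 0], "gripper": 5}

```text
clock: 67.7
position: [565.6, -32.4, 266.2]
tool_rot: [0.129, -3.109, -0.032]
force: [0.6, -0.3, -2.7]
gripper_width: 58.8
```

```bash
python3 go.py 578 -23 190 4
```

```text
t 67.7 pos [565.6 -32.4 266.2] F [ 0.6 -0.3 -2.7] w 58.8
dr [ 0.022 -0.029  0.013] offset cm now [-1.53  0.67  7.59] after turn [-1.3   0.85  7.62]
```

move_arm:
  commands:
    - {"offset": [-0.6, 0.4, 0], "dr": [0.022, -0.029, 0.013], "gripper": 5}
    - {"offset": [-0.5, 0.4, 1.2], "dr": [0, 0, 0], "gripper": 5}
    - {"offset": [0, 0, 2], "dr": [0, 0, 0], "gripper": 5}
    - {"offset": [0, 0, 2], "dr": [0, 0, 0], "gripper": 5}
    - {"offset": [0, 0, 2], "dr": [0, 0, 0], "gripper": 5}
    - {"offset": [0, 0, 0], "dr": [0, 0, 0], "gripper": 5}

```text
clock: 68.45
position: [576.6, -25.5, 189.0]
tool_rot: [-0.102, 3.14, -0.004]
force: [0.2, -0.1, -2.2]
gripper_width: 58.8
```

```bash
python3 go.py 578 -23 93 4
```

```text
t 68.45 pos [576.6 -25.5 189. ] F [ 0.2 -0.1 -2.2] w 58.8
dr [-0.002  0.    -0.005] offset cm now [-0.16  0.26  9.6 ] after turn [-0.16  0.23  9.6 ]
```

move_arm:
  commands:
    - {"offset": [-0.1, 0.2, 1.2], "dr": [-0.002, 0, -0.005], "gripper": 5}
    - {"offset": [0, 0, 1.8], "dr": [0, 0, 0], "gripper": 5}
    - {"offset": [0, 0, 1.8], "dr": [0, 0, 0], "gripper": 5}
    - {"offset": [0, 0, 1.8], "dr": [0, 0, 0], "gripper": 5}
    - {"offset": [0, 0, 1], "dr": [0, 0, 0], "gripper": 5}
    - {"offset": [0, 0, 0.4], "dr": [0, 0, 0], "gripper": 5}
    - {"offset": [0, 0, 0], "dr": [0, 0, 0], "gripper": 5}
    - {"offset": [0, 0, 0], "dr": [0, 0, 0], "gripper": 5}

```text
clock: 69.45
position: [579.3, -23.9, 105.0]
tool_rot: [-0.109, 3.136, -0.002]
force: [0.2, -0.2, -2.9]
gripper_width: 58.8
```

```bash
python3 go.py 578 -23 93 4
```

```text
t 69.45 pos [579.3 -23.9 105. ] F [ 0.2 -0.2 -2.9] w 58.8
dr [-0.001  0.004 -0.   ] offset cm now [0.12 0.1  1.2 ] after turn [0.12 0.09 1.2 ]
```

move_arm:
  commands:
    - {"offset": [0.1, 0.05, 0.6], "dr": [0, 0.004, 0], "gripper": 5}
    - {"offset": [0, 0, 0.35], "dr": [0, 0, 0], "gripper": 5}
    - {"offset": [0, 0, 0], "dr": [0, 0, 0], "gripper": 5}
    - {"offset": [0, 0, 0], "dr": [0, 0, 0], "gripper": 5}

```text
clock: 69.95
position: [579.3, -23.6, 96.2]
tool_rot: [-0.109, 3.138, -0.003]
force: [-0.2, 0.4, -3.0]
gripper_width: 59.0
```

```bash
python3 go.py 578 -23 93 4; python3 - <<'E'
from h import *
p,d,P=cloud("scene"); crop(p,180,190,360,340,4,"pics/s22.png")
E
```

```text
t 69.95 pos [579.3 -23.6  96.2] F [-0.2  0.4 -3. ] w 59.0
dr [-0.002  0.002 -0.   ] offset cm now [0.12 0.07 0.32] after turn [0.12 0.07 0.32]
```

View pics/s22.png

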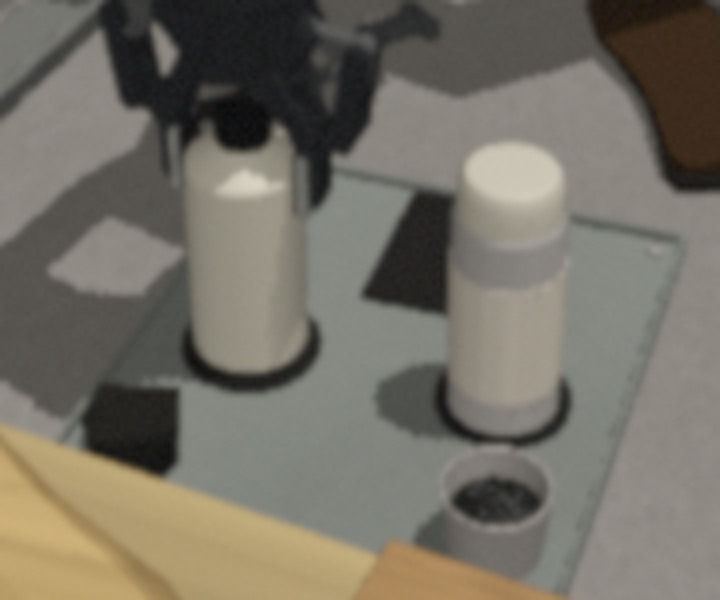

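move_arm:
  commands:
    - {"offset": [0.1, 0, 0.3], "dr": [0, 0, 0], "gripper": 5}
    - {"offset": [0, 0, 0.25], "dr": [0, 0, 0], "gripper": 5}
    - {"offset": [0, 0, 0], "dr": [0, 0, 0], "gripper": 5}

```text
clock: 70.38
position: [580.0, -23.9, 93.7]
tool_rot: [-0.109, 3.134, -0.004]
force: [0.7, 1.0, -1.8]
gripper_width: 58.5
```

```bash
python3 go.py 578 -23 93 4
```

```text
t 70.38 pos [580.  -23.9  93.7] F [ 0.7  1.  -1.8] w 58.5
dr [-0.003  0.006 -0.   ] offset cm now [0.19 0.1  0.07] after turn [0.19 0.1  0.07]
```

move_arm:
  commands:
    - {"offset": [0.12, 0.05, 0.15], "dr": [0, 0.004, 0], "gripper": 5}
    - {"offset": [0, 0, 0], "dr": [0, 0, 0], "gripper": 5}
    - {"offset": [0, 0, 0], "dr": [0, 0, 0], "gripper": 8.5}
    - {"offset": [0, 0, 0], "dr": [0, 0, 0], "gripper": 8.5}
    - {"offset": [0, 0, 0], "dr": [0, 0, 0], "gripper": 8.5}
    - {"offset": [0, 0, 0], "dr": [0, 0, 0], "gripper": 8.5}
    - {"offset": [0, 0, -1], "dr": [0, 0, 0], "gripper": 8.5}
    - {"offset": [0, 0, -2], "dr": [0, 0, 0], "gripper": 8.5}
    - {"offset": [0, 0, -3], "dr": [0, 0, 0], "gripper": 8.5}
    - {"offset": [0, 0, -3], "dr": [0, 0, 0], "gripper": 8.5}
    - {"offset": [0, 0, -3], "dr": [0, 0, 0], "gripper": 8.5}
    - {"offset": [0, 0, -1], "dr": [0, 0, 0], "gripper": 8.5}
    - {"offset": [0, 0, 0], "dr": [0, 0, 0], "gripper": 8.5}

```text
clock: 72.0
position: [579.0, -23.3, 229.3]
tool_rot: [-0.109, 3.135, -0.005]
force: [-1.1, -0.8, -0.7]
gripper_width: 84.9
```

```bash
python3 go.py 375.8 -366.4 230 3
```

```text
t 72.0 pos [579.  -23.3 229.3] F [-1.1 -0.8 -0.7] w 84.9
dr [-0.003  0.005  0.017] offset cm now [ 22.66 -32.82  -0.06] after turn [ 22.09 -33.2   -0.07]
```

move_arm:
  commands:
    - {"offset": [1, -1.5, 0], "dr": [0, 0.005, 0.017], "gripper": 8.5}
    - {"offset": [2, -3, 0], "dr": [0, 0, 0], "gripper": 8.5}
    - {"offset": [2, -3, 0], "dr": [0, 0, 0], "gripper": 8.5}
    - {"offset": [2, -3, 0], "dr": [0, 0, 0], "gripper": 8.5}
    - {"offset": [2, -3, 0], "dr": [0, 0, 0], "gripper": 8.5}
    - {"offset": [2, -3, 0], "dr": [0, 0, 0], "gripper": 8.5}
    - {"offset": [2, -3, 0], "dr": [0, 0, 0], "gripper": 8.5}
    - {"offset": [2, -3, 0], "dr": [0, 0, 0], "gripper": 8.5}
    - {"offset": [2, -3, 0], "dr": [0, 0, 0], "gripper": 8.5}
    - {"offset": [1.5, -2.5, 0], "dr": [0, 0, 0], "gripper": 8.5}
    - {"offset": [0.8, -1.5, 0], "dr": [0, 0, 0], "gripper": 8.5}
    - {"offset": [0, 0, 0], "dr": [0, 0, 0], "gripper": 8.5}

```text
clock: 73.5
position: [377.5, -337.9, 212.0]
tool_rot: [0.063, -3.107, -0.022]
force: [1.3, 0.2, 0.7]
gripper_width: 84.5
```

```bash
python3 go.py 375.8 -366.4 200 3
```

```text
t 73.5 pos [ 377.5 -337.9  212. ] F [1.3 0.2 0.7] w 84.5
dr [ 0.015 -0.033 -0.012] offset cm now [ 0.24 -2.86  1.17] after turn [ 0.31 -2.83  1.2 ]
```

move_arm:
  commands:
    - {"offset": [0.1, -1.4, 0], "dr": [0.015, -0.033, -0.012], "gripper": 8.5}
    - {"offset": [0.1, -1.3, 0.7], "dr": [0, 0, 0], "gripper": 8.5}
    - {"offset": [0, 0, 1], "dr": [0, 0, 0], "gripper": 8.5}
    - {"offset": [0, 0, 0], "dr": [0, 0, 0], "gripper": 8.5}
    - {"offset": [0, 0, 0], "dr": [0, 0, 0], "gripper": 8.5}

```text
clock: 74.12
position: [377.6, -361.6, 191.4]
tool_rot: [0.087, -3.138, -0.01]
force: [0.2, -0.8, -0.0]
gripper_width: 84.7
```

```bash
python3 go.py 375.8 -366.4 90 3;python3 - <<'E'
from h import *
p,d,P=cloud("scene"); np.savez("s23.npz",p=p,P=P);crop(p,60,110,340,320,2.8,"pics/s23.png")
E
```

```text
t 74.12 pos [ 377.6 -361.6  191.4] F [ 0.2 -0.8 -0. ] w 84.7
dr [ 0.006 -0.002  0.003] offset cm now [ 0.19 -0.53 10.13] after turn [ 0.21 -0.47 10.14]
```

View pics/s23.png

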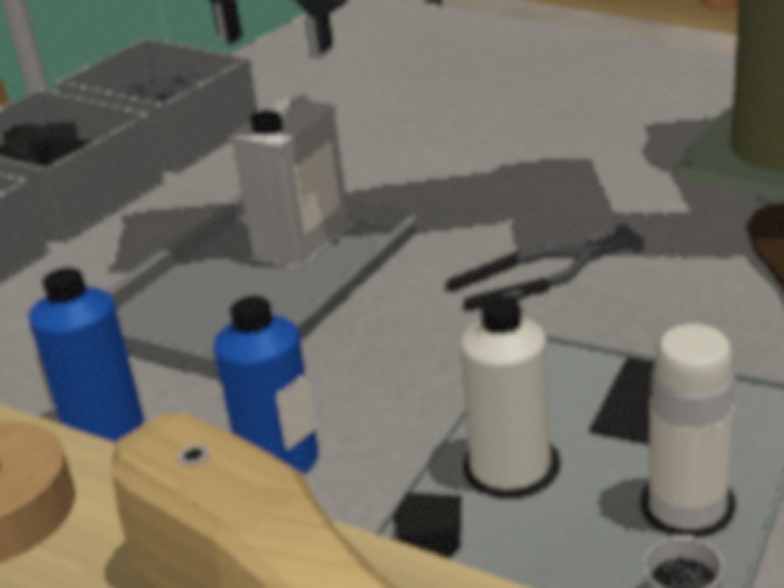

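move_arm:
  commands:
    - {"offset": [0.15, -0.4, 1.2], "dr": [0.006, -0.002, 0.003], "gripper": 8.5}
    - {"offset": [0, 0, 2], "dr": [0, 0, 0], "gripper": 8.5}
    - {"offset": [0, 0, 2], "dr": [0, 0, 0], "gripper": 8.5}
    - {"offset": [0, 0, 2], "dr": [0, 0, 0], "gripper": 8.5}
    - {"offset": [0, 0, 1.4], "dr": [0, 0, 0], "gripper": 8.5}
    - {"offset": [0, 0, 0.5], "dr": [0, 0, 0], "gripper": 8.5}
    - {"offset": [0, 0, 0], "dr": [0, 0, 0], "gripper": 8.5}
    - {"offset": [0, 0, 0], "dr": [0, 0, 0], "gripper": 8.5}

```text
clock: 75.18
position: [376.7, -366.6, 96.7]
tool_rot: [-0.083, 3.139, -0.005]
force: [-0.5, -0.2, -0.8]
gripper_width: 85.2
```

```bash
python3 go.py 375.8 -366.4 90 3
```

```text
t 75.17 pos [ 376.7 -366.6   96.7] F [-0.5 -0.2 -0.8] w 85.2
dr [-0.003  0.002  0.   ] offset cm now [0.09 0.03 0.67] after turn [0.09 0.03 0.67]
```

move_arm:
  commands:
    - {"offset": [0.1, 0, 0.6], "dr": [-0.003, 0.002, 0], "gripper": 8.5}
    - {"offset": [0, 0, 0], "dr": [0, 0, 0], "gripper": 8.5}
    - {"offset": [0, 0, 0], "dr": [0, 0, 0], "gripper": 4.5}
    - {"offset": [0, 0, 0], "dr": [0, 0, 0], "gripper": 4.5}
    - {"offset": [0, 0, 0], "dr": [0, 0, 0], "gripper": 4.5}
    - {"offset": [0, 0, 0], "dr": [0, 0, 0], "gripper": 4.5}
    - {"offset": [0, 0, 0], "dr": [0, 0, 0], "gripper": 4.5}
    - {"offset": [0, 0, 0], "dr": [0, 0, 0], "gripper": 4.5}
  grip_force: 50

```text
clock: 76.18
position: [376.5, -367.8, 92.1]
tool_rot: [-0.083, 3.139, -0.005]
force: [0.3, 0.2, -0.8]
gripper_width: 53.4
```

```bash
python3 go.py 375.8 -366.4 90 3
```

```text
t 76.17 pos [ 376.5 -367.8   92.1] F [ 0.3  0.2 -0.8] w 53.4
dr [-0.003  0.002  0.   ] offset cm now [0.07 0.14 0.21] after turn [0.07 0.14 0.21]
```

move_arm:
  commands:
    - {"offset": [0, 0, -0.8], "dr": [0, 0, 0], "gripper": 4.5}
    - {"offset": [0, 0, -1.5], "dr": [0, 0, 0], "gripper": 4.5}
    - {"offset": [0, 0, -2], "dr": [0, 0, 0], "gripper": 4.5}
    - {"offset": [0, 0, -2], "dr": [0, 0, 0], "gripper": 4.5}
    - {"offset": [0, 0, -2], "dr": [0, 0, 0], "gripper": 4.5}
    - {"offset": [0, 0, -2], "dr": [0, 0, 0], "gripper": 4.5}
    - {"offset": [0, 0, -2], "dr": [0, 0, 0], "gripper": 4.5}
    - {"offset": [0, 0, -2.5], "dr": [0, 0, 0], "gripper": 4.5}
    - {"offset": [0, 0, -2], "dr": [0, 0, 0], "gripper": 4.5}
    - {"offset": [0, 0, -0.5], "dr": [0, 0, 0], "gripper": 4.5}
    - {"offset": [0, 0, 0], "dr": [0, 0, 0], "gripper": 4.5}

```text
clock: 77.55
position: [375.0, -365.2, 276.3]
tool_rot: [-0.083, 3.139, -0.005]
force: [0.7, -0.9, -3.9]
gripper_width: 53.7
```

```bash
python3 go.py 468.5 36.5 270 6.4
```

```text
t 77.55 pos [ 375.  -365.2  276.3] F [ 0.7 -0.9 -3.9] w 53.7
dr [-0.003  0.001 -0.059] offset cm now [-11.47  39.62   0.52] after turn [-13.77  38.88   0.63]
```

move_arm:
  commands:
    - {"offset": [0, 0, 0], "dr": [-0.003, 0.001, -0.059], "gripper": 4.5}
    - {"offset": [-0.6, 1.5, 0], "dr": [0, 0, 0], "gripper": 4.5}
    - {"offset": [-1.2, 3.2, 0], "dr": [0, 0, 0], "gripper": 4.5}
    - {"offset": [-1.2, 3.2, 0], "dr": [0, 0, 0], "gripper": 4.5}
    - {"offset": [-1.2, 3.2, 0], "dr": [0, 0, 0], "gripper": 4.5}
    - {"offset": [-1.2, 3.2, 0], "dr": [0, 0, 0], "gripper": 4.5}
    - {"offset": [-1.2, 3.2, 0], "dr": [0, 0, 0], "gripper": 4.5}
    - {"offset": [-1.2, 3.2, 0], "dr": [0, 0, 0], "gripper": 4.5}
    - {"offset": [-1.2, 3.2, 0], "dr": [0, 0, 0], "gripper": 4.5}
    - {"offset": [-1.2, 3.2, 0], "dr": [0, 0, 0], "gripper": 4.5}
    - {"offset": [-1.2, 3.2, 0], "dr": [0, 0, 0], "gripper": 4.5}
    - {"offset": [-1.0, 2.5, 0], "dr": [0, 0, 0], "gripper": 4.5}
    - {"offset": [-0.5, 1.5, 0], "dr": [0, 0, 0], "gripper": 4.5}
    - {"offset": [-0.2, 0.7, 0], "dr": [0, 0, 0], "gripper": 4.5}
    - {"offset": [0, 0, 0], "dr": [0, 0, 0], "gripper": 4.5}

```text
clock: 79.42
position: [459.6, 25.4, 265.9]
tool_rot: [0.166, -3.118, -0.031]
force: [-0.9, 0.7, -3.2]
gripper_width: 53.6
```

```bash
python3 go.py 468.5 36.5 200 6.4
```

```text
t 79.42 pos [459.6  25.4 265.9] F [-0.9  0.7 -3.2] w 53.6
dr [ 0.021 -0.018 -0.006] offset cm now [-1.12  0.87  6.6 ] after turn [-1.    1.01  6.59]
```

move_arm:
  commands:
    - {"offset": [-0.5, 0.5, 0], "dr": [0.021, -0.018, -0.006], "gripper": 4.5}
    - {"offset": [-0.5, 0.4, 1.2], "dr": [0, 0, 0], "gripper": 4.5}
    - {"offset": [0, 0, 2], "dr": [0, 0, 0], "gripper": 4.5}
    - {"offset": [0, 0, 2], "dr": [0, 0, 0], "gripper": 4.5}
    - {"offset": [0, 0, 0.8], "dr": [0, 0, 0], "gripper": 4.5}
    - {"offset": [0, 0, 0], "dr": [0, 0, 0], "gripper": 4.5}

```text
clock: 80.18
position: [469.0, 34.7, 201.8]
tool_rot: [-0.17, 3.137, -0.002]
force: [0.3, -0.1, -2.7]
gripper_width: 53.5
```

```bash
python3 go.py 468.5 36.5 96 6.4
```

```text
t 80.17 pos [469.   34.7 201.8] F [ 0.3 -0.1 -2.7] w 53.5
dr [-0.002  0.    -0.003] offset cm now [ 0.03  0.2  10.58] after turn [ 0.03  0.18 10.58]
```

move_arm:
  commands:
    - {"offset": [0, 0.15, 1.2], "dr": [0, 0, -0.003], "gripper": 4.5}
    - {"offset": [0, 0, 2], "dr": [0, 0, 0], "gripper": 4.5}
    - {"offset": [0, 0, 2], "dr": [0, 0, 0], "gripper": 4.5}
    - {"offset": [0, 0, 2], "dr": [0, 0, 0], "gripper": 4.5}
    - {"offset": [0, 0, 1], "dr": [0, 0, 0], "gripper": 4.5}
    - {"offset": [0, 0, 0.4], "dr": [0, 0, 0], "gripper": 4.5}
    - {"offset": [0, 0, 0], "dr": [0, 0, 0], "gripper": 4.5}
    - {"offset": [0, 0, 0], "dr": [0, 0, 0], "gripper": 4.5}

```text
clock: 81.18
position: [473.5, 35.9, 116.2]
tool_rot: [-0.174, 3.126, -0.005]
force: [-0.2, -1.0, -2.7]
gripper_width: 53.3
```

```bash
python3 go.py 468.5 36.5 96 6.4
```

```text
t 81.17 pos [473.5  35.9 116.2] F [-0.2 -1.  -2.7] w 53.3
dr [-0.004  0.01  -0.   ] offset cm now [0.51 0.13 2.01] after turn [0.49 0.12 2.02]
```

move_arm:
  commands:
    - {"offset": [0.4, 0.1, 0.8], "dr": [-0.004, 0.01, 0], "gripper": 4.5}
    - {"offset": [0, 0, 0.6], "dr": [0, 0, 0], "gripper": 4.5}
    - {"offset": [0, 0, 0.2], "dr": [0, 0, 0], "gripper": 4.5}
    - {"offset": [0, 0, 0], "dr": [0, 0, 0], "gripper": 4.5}

```text
clock: 81.68
position: [469.9, 36.3, 99.9]
tool_rot: [-0.175, 3.135, 0.0]
force: [0.4, -0.4, -3.6]
gripper_width: 53.5
```

```bash
python3 go.py 468.5 36.5 96 6.4; python3 - <<'E'
from h import *
p,d,P=cloud("scene"); crop(p,180,170,360,320,4,"pics/s24.png")
E
```

```text
t 81.67 pos [469.9  36.3  99.9] F [ 0.4 -0.4 -3.6] w 53.5
dr [ 0.     0.002 -0.   ] offset cm now [0.14 0.03 0.39] after turn [0.14 0.03 0.39]
```

View pics/s24.png

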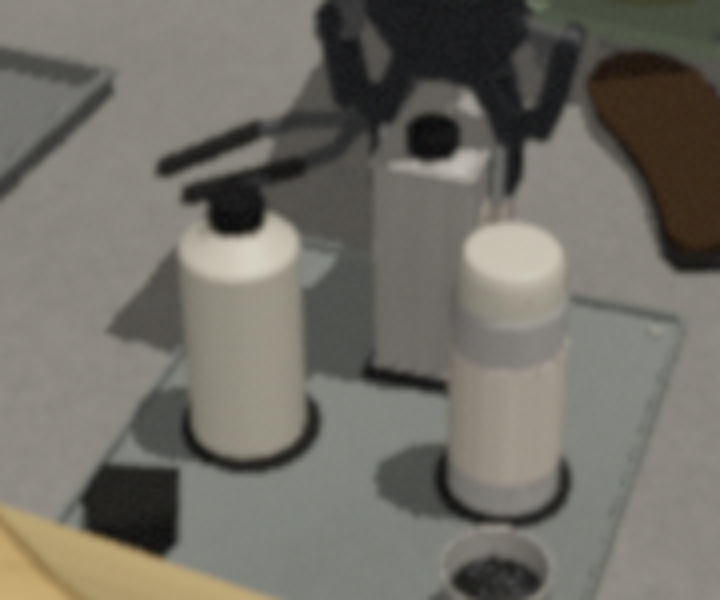

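move_arm:
  commands:
    - {"offset": [0.12, 0, 0.35], "dr": [0, 0.002, 0], "gripper": 4.5}
    - {"offset": [0, 0, 0.15], "dr": [0, 0, 0], "gripper": 4.5}
    - {"offset": [0, 0, 0], "dr": [0, 0, 0], "gripper": 4.5}

```text
clock: 82.1
position: [469.4, 36.2, 96.3]
tool_rot: [-0.175, 3.136, -0.0]
force: [0.2, 0.4, -2.3]
gripper_width: 53.7
```

```bash
python3 go.py 468.5 36.5 96 6.4
```

```text
t 82.1 pos [469.4  36.2  96.3] F [ 0.2  0.4 -2.3] w 53.7
dr [-0.     0.001 -0.   ] offset cm now [0.08 0.04 0.03] after turn [0.08 0.04 0.03]
```

move_arm:
  commands:
    - {"offset": [0.05, 0, 0.22], "dr": [0, 0, 0], "gripper": 4.5}
    - {"offset": [0, 0, 0], "dr": [0, 0, 0], "gripper": 4.5}
    - {"offset": [0, 0, 0], "dr": [0, 0, 0], "gripper": 8.5}
    - {"offset": [0, 0, 0], "dr": [0, 0, 0], "gripper": 8.5}
    - {"offset": [0, 0, 0], "dr": [0, 0, 0], "gripper": 8.5}
    - {"offset": [0, 0, 0], "dr": [0, 0, 0], "gripper": 8.5}
    - {"offset": [0, 0, -1], "dr": [0, 0, 0], "gripper": 8.5}
    - {"offset": [0, 0, -2], "dr": [0, 0, 0], "gripper": 8.5}
    - {"offset": [0, 0, -3], "dr": [0, 0, 0], "gripper": 8.5}
    - {"offset": [0, 0, -3], "dr": [0, 0, 0], "gripper": 8.5}
    - {"offset": [0, 0, -3], "dr": [0, 0, 0], "gripper": 8.5}
    - {"offset": [1, -4, -1], "dr": [0, 0, 0], "gripper": 8.5}
    - {"offset": [1, -4, 0], "dr": [0, 0, 0], "gripper": 8.5}
    - {"offset": [1, -4, 0], "dr": [0, 0, 0], "gripper": 8.5}
    - {"offset": [1, -4, 0], "dr": [0, 0, 0], "gripper": 8.5}
    - {"offset": [1, -4, 0], "dr": [0, 0, 0], "gripper": 8.5}
    - {"offset": [1, -4, 0], "dr": [0, 0, 0], "gripper": 8.5}
    - {"offset": [1, -4, 0], "dr": [0, 0, 0], "gripper": 8.5}
    - {"offset": [0, -3, 0], "dr": [0, 0, 0], "gripper": 8.5}
    - {"offset": [0, 0, 0], "dr": [0, 0, 0], "gripper": 8.5}

```text
clock: 84.6
position: [436.9, -290.3, 242.8]
tool_rot: [-0.179, 3.119, -0.012]
force: [0.1, 0.4, -1.2]
gripper_width: 84.9
```

```bash
python3 - <<'E'
from h import *
import h
s,_,Ps=cloud("scene"); p,d,P=cloud("top"); np.savez("t25.npz",p=p,P=P)
X,Y,Z=P[...,0],P[...,1],P[...,2]
def info(name,m):
    q=P[m]; r=cv2.minAreaRect(q[:,:2].astype(np.float32)); print(name,m.sum(),np.median(q,0).round(1),[np.round(x,1) for x in r])
info("cantop",(Z>135)&(abs(X-579)<45)&(abs(Y-115)<40))
info("botcap",(Z>132)&(abs(X-585)<45)&(abs(Y+19)<40))
info("tintop",(Z>125)&(Z<142)&(abs(X-470)<70)&(abs(Y-37)<40))
info("cup",(Z>25)&(Z<50)&(abs(X-655)<30)&(abs(Y-137)<35))
h.F=4
R=(0,0,255);G=(0,255,0);B=(255,128,0)
it=[(circ(565,110.5,150,25.5),R),(circ(565,110.5,8,35),R),(circ(580,-23.6,150,14),G),(circ(580,-23.6,8,37),G),(rect(468,36.3,138,.115,-45,45,-27,27),B),(rect(468,36.3,8,.115,-51,51,-32.5,32.5),B)]
a=overlay("top",p,(215,125,335,240),it,"")
b=cv2.resize(np.ascontiguousarray(s[160:340,180:500,::-1]),None,fx=1.5,fy=1.5)
cv2.imwrite("pics/o5.png",a);cv2.imwrite("pics/s25.png",s[:,:,::-1])
from bench import ctrl;o=ctrl.get_obs();print(o["clock"],o["position"])
E
```

```text
cantop 283 [562.7 111.9 148.7] [array([565. , 112.1]), array([47.4, 47.5]), np.float64(0.8)]
botcap 120 [577.  -24.5 147.4] [array([580.2, -20.9]), array([39.3, 29.8]), np.float64(59.6)]
tintop 617 [462.8  37.2 137.6] [array([468.4,  38.4]), array([92.2, 55.9]), np.float64(6.1)]
cup 253 [658.1 145.8  32.7] [array([656.1, 145.9]), array([49. , 50.9]), np.float64(89.3)]
84.7 [ 436.8128958  -288.08743343  242.40421939]
```

View pics/o5.png

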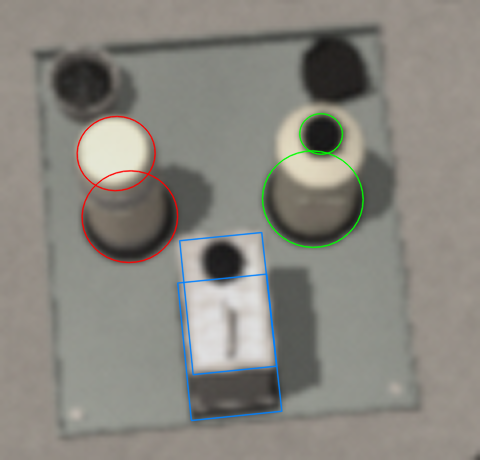

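View pics/s25.png

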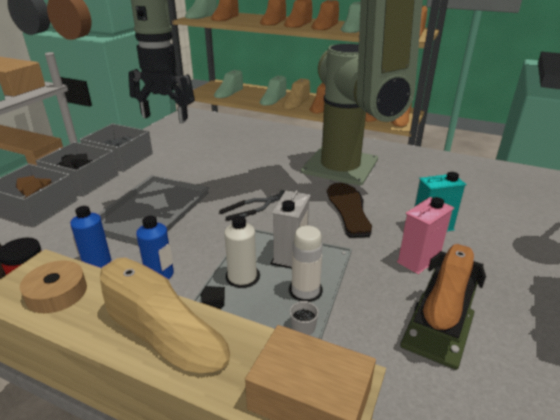

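```bash
python3 -c "
from bench import ctrl
print(ctrl.hand_in())"
```

```text
the job is handed in; nothing more can be done
None
```

I moved the tin, bottle and can into the side tray. I then set the last on the shoe rest, heel to the stop, and put each container back on its own pad. I handed the job in at about 85 s; the hand-in reports no verdict.

**Last checks in the top camera:**
- **Can, bottle and tin:** each stands upright within about 4 mm of where it started. They sit within about 3 mm of their pad centres, and the tin is within about 1° of its pad.
- **Last:** its point is about 58 mm from the stop face and 2 mm off the middle line, with the toe pointing straight away. I measured this just after release; the final scene picture shows it still in place.
- **Cup of tacks:** it has not moved.
- **Gripper:** open and clear of everything.

**Disagreement:** the scene camera put things on the shelf 3 to 8 mm farther out in x than the top camera did. I worked from the top camera and from the recorded grip positions, so this offset largely cancels. No check failed.

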